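# Log a batch of sample dishes with the stand-mounted scanner

## Robot

A 6-joint arm with a two-finger parallel gripper is mounted at the origin on the work surface. World frame = base frame: x ahead of the robot, y to its left, z up, the work surface at z = 0. Lengths are in mm, angles in rad, forces in N, time in s.
With the tool pointing down it reaches from about 300 to 775 mm from the base axis. Payload 14.6 kg.
Tool frame: the origin (TCP) lies midway between the tips of the shut fingers; the grasp point (between the pads) lies 19 mm behind it; z points along the fingers, y is the line along which they close (so a half turn about z gives the same grasp; the last joint's range is limited). The gripper opens to 94 mm and grips with 3 to 60 N. Pads are 16 mm wide; open, the fingers measure 119 mm over their backs; the gripper's body (75 mm by 177 mm) begins 78 mm behind the grasp point.
Start: joints at [1.119, 0.3, 1.521, -0, 1.321, -0.067], TCP at [206.452, 509.771, 205.446] pointing down, gripper open.
Joint ranges: [-3.03, 3.03], [-0.79, 2.21], [0.23, 2.52], [-1.04, 4.18], [0, 3.07], [-2.55, 2.55]. Speed limits (rad/s): [2.22, 2.22, 2.57, 3.14, 3.14, 3.14].

## Interface

Orientations are given as a unit quaternion [w, x, y, z].
In Python, from plant import bot gives the robot as it stands.
- The arm moves only by the tool send_rows, never from a script. Its argument "commands" is a list of rows, each a list of 5 numbers: the shift along the tool's x, y, z each as a share of 0.4 m, from -1 to 1, then the turn about the tool's z as a share of pi rad, from -1 to 1, then the opening, from 0 (shut) to 1 (fully open). A call has 1 to 12 rows; each row is the pose to reach, as a shift and turn from the pose commanded when the call began, along the tool's axes at that moment, turning the shorter way round; what a row does not reach only later rows make up. A row lasts 1/8 s, in which the tool goes at most 62.5 mm and 10.7 degrees, less where a joint would pass 70% of its speed; a pose out of reach is approached as far as the arm can. A call with a number of a shift or a turn outside -1 to 1 is refused whole. A call with a gripper value outside its range is refused whole. The fingers move at their own pace and stop on an object; "grip_force" is the grip in N (left out, the last holds). Time passes only in rows, so rows that repeat a pose let the fingers close. It gives the time, the measured TCP pose, the force, the opening and the grip force at its end, in the units of the state.
- bot.sense(): the state, without advancing time (a new reading comes with each control period).
- bot.snapshot(name): name is "scene" or "side" or "wrist"; returns a dict with "pixels" (420x560x3 uint8, red, green, blue), "range_z" (420x560 float32, mm along the optical axis (not along the pixel's ray), 0 where there is no reading), "fov_y" (degrees; the focal length in pixels is half the picture's height over the tangent of half this angle, whatever the lens; pixels are square), "cx", "cy" (the principal point, pixels), "R" (3x3) and "t" (3): a world point X has camera coordinates R X + t. Camera axes: x right, y down, z forward; pixel columns grow to the right and rows downward; lengths in mm; the calibration is good to about 2 mm. A picture is of the moment at which its call begins.
- bot.finish_job(): hands the job in; it is judged then, once.
Trained networks look in the newest picture that a camera, given by its name, has taken for a name from the list of things; names that differ only in an ending like _2 or _b are one class to them, and where a whole thing is asked for, a point or a joint stands for the part that bears it (a point fixed in the world has none). Each returns a list of dicts, best first, with "score" (0 to 1); they miss things now and then, are a little off and sometimes report something else, mostly with a low value. They report only what shows in the picture. A call takes as long as a camera call.
- bot.recognise(camera, label): "bbox" ([centre column, centre row, width, height] in pixels, round what is visible of it).
The state is a dict: "time": time; "joint_pos": joint angles; "joint_velocities": joint speeds; "joint_efforts": joint torques, N m; "tool_pos": TCP position; "tool_rot": TCP orientation; "wrist_force": force on the tool from outside, world axes, zero at the start; "wrist_torque": the same for the moment, N m; "gripper_width": finger opening in mm; "grip_force": force on a finger pad.
Only numpy, scipy, OpenCV 4.12 (cv2) and the standard library are available. Lean on these libraries where they do the work, as an engineer would, in place of code of your own. Each camera call takes 0.05 s, during which the arm holds its last target. There are 200 camera calls.

## Task

Log the batch: zero the counter by pulling its sprung knob right out to the stop and letting it spring home, then stack every square sample dish in one squared-up pile, centred on the black read pad. With the whole pile standing there, squeeze the scanner's trigger fully against its grip for half a second and let it go, and only then set the steel cover weight squarely on top of the pile. Leave the other things on the bench where they are.

Things in the scene. Friction and masses are not known exactly. Their poses are not given: they have to be found in the camera images.
- dish1: loose square lidded sample dish, white lid over a bluish base, 52 x 52 mm, 14 mm tall; all dishes are alike and rigid; some may be absent. Origin at the centre of its underside, z up, x and y square to its sides
- dish2: loose square lidded sample dish, white lid over a bluish base, 52 x 52 mm, 14 mm tall; all dishes are alike and rigid; some may be absent. Origin at the centre of its underside, z up, x and y square to its sides
- dish3: loose square lidded sample dish, white lid over a bluish base, 52 x 52 mm, 14 mm tall; all dishes are alike and rigid; some may be absent. Origin at the centre of its underside, z up, x and y square to its sides
- dish4: loose square lidded sample dish, white lid over a bluish base, 52 x 52 mm, 14 mm tall; all dishes are alike and rigid; some may be absent. Origin at the centre of its underside, z up, x and y square to its sides
- dish5: loose square lidded sample dish, white lid over a bluish base, 52 x 52 mm, 14 mm tall; all dishes are alike and rigid; some may be absent. Origin at the centre of its underside, z up, x and y square to its sides
- dish6: loose square lidded sample dish, white lid over a bluish base, 52 x 52 mm, 14 mm tall; all dishes are alike and rigid; some may be absent. Origin at the centre of its underside, z up, x and y square to its sides
- cover: loose square bare-steel cover weight: plate 52 x 52 x 8 mm with a square knob 16 x 16 mm rising 20 mm above the plate (28 mm tall in all), 0.16 kg. Origin at the centre of its underside, z up, x and y square to its sides and to its knob
- pad (a point): centre of the top of the read pad, a raised black rubber square 60 x 60 mm, 12 mm above the table, on an aluminium base plate (140 mm along x; y -50 to 250 mm). Axes square to the pad; +y points to the scanner, clamped upside down with its pistol grip upright. Scanner head: y 105 to 240 mm, 74 mm wide, its top 103 mm above the table
- grip (a point): point in the fixed upright pistol grip (grey, 30 mm along x, 28 mm along y, top 203 mm above the table) at a height of 165 mm, a good height to squeeze at; axes as the pad's. The grip's back face is 14 mm from this point on the +y side, the trigger is on the -y side
- trigger_pad (a point): point on the outer (-y) face of the black trigger blade, 50 mm above its hinge (36 mm on the -y side of grip and 53 mm below it). Blade 20 mm wide, 9 mm thick, 64 mm long, pointing up. From grip back to trigger face is about 62 mm at rest, 50 mm squeezed fully. Squeezing moves it to +y, towards the grip
- trigger (a joint): angle of the sprung trigger: 0 at rest, 0.30 rad fully squeezed; about 6 N at its tip, it springs back when let go
- knob_grip (a point): centre of the black reset knob head (18 mm along x, 24 mm along y, 26 mm tall) on the front of the white batch counter box (90 x 90 mm, 65 mm tall); the knob is 40 mm above the table; axes as the box's: the knob pulls straight out along -x. At rest 19 mm are free between the knob head and the box
- reset_knob (a joint): pull of the sprung reset knob: 0 home, 0.030 m out at its stop; 4 to 7 N, it springs back when let go
- beaker: bystander, to be left alone: open glass beaker, 68 mm across, 85 mm tall; origin at the centre of its underside
- jar: bystander, to be left alone: small clear screw-cap jar, 44 mm across, 50 mm tall; origin at the centre of its underside
- marker: bystander, to be left alone: marker pen lying flat, 120 x 13 x 13 mm; origin at the centre of its underside
- timer: bystander, to be left alone: flat white bench timer, 65 x 65 x 16 mm; origin at the centre of its underside

How it is judged:
By the outcome, as a careful person would: the job done as asked, in the order asked, and still so for the second after the job is handed in, with the robot touching nothing.
Of dish1, dish2, dish3, dish4, dish5, dish6 only 4 to 6 are there at a start; the rules pass over those that are not, and their reading is None.
At some moment in a run one of dish1, dish2, dish3, dish4, dish5, dish6, cover may be knocked a few centimetres aside while the robot is not near it.
Once in a run the grip may slacken for a moment while it holds something.
It also fails if it takes over 210 s, if anything falls off the work surface, if the arm or the gripper's body presses on something with over 40 N, if the wrist force passes 120 N, or if a joint passes its speed limit or range.

## Working session

There is one attempt and no reset: what is moved stays moved. The work goes in short steps, Python scripts to look and compute and a tool call to move; the robot and the scene stay as the last step left them, time stands still between calls to the robot, and variables do not carry over. Pictures are saved under pics/ and viewed, at most 14 in all, crops included, and the job is handed in when it is done.

Besides the shell and the picture viewer there is one more tool, called by a JSON object that holds its "api" and its "payload". send_rows: Moves the arm, as the interface text tells. Shift numbers are shares of 0.4 m and turn numbers shares of pi rad, none past 1 either way. Its arguments: {"type":"object","properties":{"commands":{"type":"array"},"grip_force":{"type":"number"}},"required":["commands"]}

```bash
ls; mkdir -p pics
cat > h.py <<'E'
import numpy as np, cv2
from plant import bot
def pts(s):
    H,W=s["range_z"].shape; f=H/2/np.tan(np.radians(s["fov_y"])/2)
    v,u=np.mgrid[:H,:W]; z=s["range_z"].astype(float)
    c=np.stack([(u-s["cx"])*z/f,(v-s["cy"])*z/f,z],-1)
    P=(c-np.array(s["t"]))@np.array(s["R"]); P[z<=0]=np.nan
    return P
def save(n,s): cv2.imwrite(f"pics/{n}.png",cv2.cvtColor(s["pixels"],cv2.COLOR_RGB2BGR))
E
python3 - <<'E'
from h import *
for c in("scene","side"):
    s=bot.snapshot(c); save(c+"0",s); P=pts(s); np.savez(f"/tmp/{c}.npz",P=P,im=s["pixels"])
    print(c,np.round(-np.array(s["R"]).T@s["t"]),s["fov_y"])
    for l in ["dish1","cover","pad","grip","trigger_pad","knob_grip","beaker","jar","marker","timer"]:
        for d in bot.recognise(c,l):
            u,v,w,h=d["bbox"]; print(l,round(d["score"],2),np.round(d["bbox"]),np.round(P[int(v),int(u)]))
print(bot.sense())
E
```

```text
pics
scene [1284.  -97. 1067.] 45.85476724088272
dish1 0.85 [206. 206.  22.  25.] [ 433. -229.   14.]
dish1 0.8 [271. 278.  30.  27.] [673. -75.  13.]
dish1 0.77 [255. 202.  26.  20.] [432. -96.  12.]
dish1 0.71 [166. 209.  26.  23.] [ 429. -334.   12.]
dish1 0.65 [261. 241.  25.  22.] [562. -88.  13.]
cover 0.82 [212. 245.  23.  21.] [ 560. -216.   10.]
pad 0.89 [367. 185. 118.  91.] [407. 221.   4.]
grip 0.62 [368. 187. 121.  93.] [411. 223.   5.]
beaker 0.69 [320. 279.  25.  44.] [689.  45.   5.]
jar 0.5 [309. 257.  16.  18.] [652.  22.  52.]
marker 0.45 [232. 184.   9.  33.] [ 359. -155.    8.]
timer 0.78 [371. 282.  40.  32.] [715. 164.  16.]
side [ 214. -632.  711.] 53.21012924773689
dish1 0.85 [264. 283.  31.  25.] [428. -94.  13.]
dish1 0.82 [316. 380.  39.  38.] [ 417. -331.   12.]
dish1 0.81 [313. 262.  28.  22.] [552. -92.  14.]
dish1 0.58 [352. 239.  28.  22.] [671. -71.  15.]
dish1 0.58 [292. 332.  28.  27.] [ 424. -228.   17.]
cover 0.73 [315. 262.  34.  22.] [554. -94.  15.]
cover 0.61 [352. 303.  32.  30.] [ 564. -229.   17.]
pad 0.95 [232. 183. 100. 124.] [504. 279. 
[... 757 characters left out ...]
s': array([ 1.11938465e+00,  2.99889683e-01,  1.52096868e+00,  9.31238415e-07,
        1.32070841e+00, -6.66588831e-02]), 'joint_velocities': array([-0.00071782,  0.0007667 ,  0.00014205,  0.00129275,  0.00038994,
        0.0013489 ]), 'joint_efforts': array([ 1.27050476e-03, -5.31675303e+01, -3.52919841e+01,  7.08644302e-02,
        2.12903973e-02, -3.00590136e-05]), 'tool_pos': array([206.46457818, 509.77816886, 205.46450612]), 'tool_rot': array([2.87908311e-06, 1.91192107e-01, 9.81552636e-01, 1.26261523e-05]), 'wrist_force': array([ 0.82047323,  1.36613192, -0.38243906]), 'wrist_torque': array([ 0.04342221, -0.01495567,  0.05081137]), 'grip_force': 0.0, 'gripper_width': 93.93472121646747}
```

Run:
```python
import cv2
for c in("scene0","side0"):
    i=cv2.imread(f"pics/{c}.png"); cv2.imwrite(f"pics/{c}b.png",cv2.resize(i,(800,600),interpolation=cv2.INTER_CUBIC))
```

```text
(no output)
```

View pics/scene0b.png

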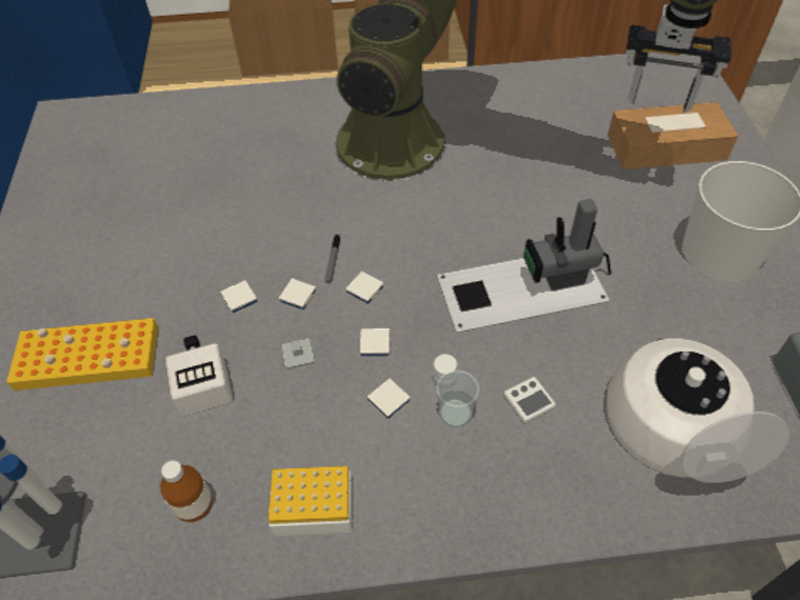

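View pics/side0b.png

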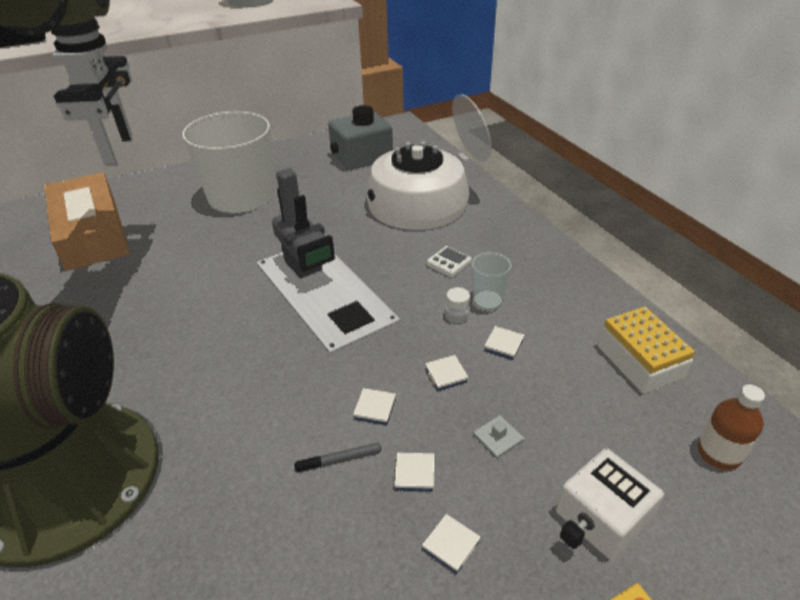

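Scene (800x600 view): five dishes at (239,296), (297,293), (365,287), (375,341) and (388,397), with the cover at (298,353). The pad is at (472,296), the scanner grip at (585,225), and the counter at (198,378) with its knob at (192,342). The side view agrees. Next I measure positions and yaws.

```bash
cat >> h.py <<'E'
def rect(Q):
    (c,s,a)=cv2.minAreaRect(Q[:,:2].astype(np.float32)); 
    return np.round(c,1),np.round(s,1),round((a+45)%90-45,1)
def comps(P,m,amin=60):
    n,L,st,ce=cv2.connectedComponentsWithStats(m.astype(np.uint8),connectivity=4)
    return [P[L==i] for i in range(1,n) if st[i,4]>=amin]
E
python3 - <<'E'
from h import *
for c in("scene","side"):
    d=np.load(f"/tmp/{c}.npz"); P,im=d["P"],d["im"].astype(int)
    x,y,z=P[...,0],P[...,1],P[...,2]; mx,mn=im.max(-1),im.min(-1)
    ws=(x>250)&(x<800)&(y>-520)&(y<420)
    print(c,"white-top")
    for Q in comps(P,ws&(mn>165)&(z>7)&(z<25)): print(rect(Q),round(np.median(Q[:,2]),1),len(Q))
    print("cover")
    m=ws&(abs(x-560)<60)&(abs(y+220)<60)&(z>5)
    for Q in comps(P,m): print(rect(Q),len(Q)); K=Q[Q[:,2]>20]; print(K.mean(0) if len(K) else 0,len(K))
    print("black pad")
    for Q in comps(P,ws&(mx<50)&(z>5)&(z<22)&(y>0),100): print(rect(Q),round(np.median(Q[:,2]),1),len(Q))
    print("plate")
    for Q in comps(P,ws&(mn>110)&(z<12)&(y>60)&(y<400)&(x<600),100): print(rect(Q),round(np.median(Q[:,2]),1),len(Q))
    print("box top")
    for Q in comps(P,ws&(y<-350)&(z>58)&(z<75)&(x>470),100): print(rect(Q),round(np.median(Q[:,2]),1),len(Q))
    print("knob")
    for Q in comps(P,ws&(y<-350)&(z>25)&(z<60)&(mx<60)&(x>450),20): print(rect(Q),Q.min(0),Q.max(0),len(Q))
    print("grip top")
    for Q in comps(P,ws&(y>150)&(z>190)&(z<215),10): print(rect(Q),Q.mean(0),len(Q))
    print("above110")
    for Q in comps(P,ws&(y>150)&(z>120)&(z<190),10): print(rect(Q),Q.mean(0),len(Q))
E
```

```text
scene white-top
(array([427.1, -93.5]), array([51.8, 54.3]), -41.6) 13.2 267
(array([ 426.7, -222.4]), array([50.9, 50.9]), -30.5) 13.2 271
(array([ 420.5, -333.4]), array([55.5, 51.1]), 24.3) 13.2 275
(array([555.7, -86. ]), array([49.3, 55.4]), -5.5) 13.2 334
(array([706.5, 164.3]), array([64. , 63.4]), 22.3) 15.1 280
(array([674.5, -71.7]), array([52. , 52.6]), 35.7) 13.3 386
cover
(array([ 561. , -225.1]), array([56.5, 51.9]), 7.6) 310
[ 562.87342485 -224.78503675   25.83925429] 39
black pad
(array([473.2, 105.7]), array([62.6, 58. ]), 6.8) 11.4 360
plate
(array([425.1, 230. ]), array([340. , 349.9]), -0.0) 0.5 9069
box top
(array([ 614. , -389.9]), array([92.6, 89.9]), 11.3) 64.3 1126
knob
(array([ 541.7, -403.1]), array([21.1, 21.4]), 2.7) [ 531.3014231  -413.84664617   31.47172762] [ 552.3272304  -392.15136159   57.253379  ] 74
grip top
(array([454.4, 299.4]), array([31.5, 27.8]), 6.1) [455.18994455 297.96192853 199.56660882] 123
above110
(array([460.1, 295.3]), array([39.7, 24.2]), -37.6) [461.15696083 296.75264682 155.25337244] 309
(array([458.9, 255.9]), array([21.6, 14.5])
[... 1128 characters left out ...]
 ]), array([10.4, 43.3]), 0.4) 66.0 149
(array([ 611.6, -388.2]), array([91.4, 90. ]), 11.5) 65.9 2301
knob
(array([ 565.3, -399. ]), array([ 3.1, 19.7]), 13.1) [ 562.40185334 -408.64745695   33.8020689 ] [ 568.1762886  -389.51958152   52.98431838] 42
(array([ 539.2, -403.8]), array([16.5, 23.7]), 9.8) [ 529.92550907 -416.15407074   31.06900047] [ 548.76208073 -392.33134481   56.87095081] 217
grip top
(array([449.7, 299.4]), array([28.4, 28.9]), 10.7) [449.19443628 295.59521202 199.25341702] 116
above110
(array([760.8, 398.8]), array([27.2, 22. ]), 27.4) [757.81844275 395.94362987 129.44469865] 54
(array([452.5, 285.7]), array([29.5, 68.9]), 11.1) [448.2185858  281.48942036 155.49058004] 447
```

```bash
cat >> h.py <<'E'
def pose(st=None):
    st=st or bot.sense(); w,x,y,z=st["tool_rot"]
    yx,yy=2*(x*y-w*z),1-2*(x*x+z*z)
    return np.array(st["tool_pos"]),np.degrees(np.arctan2(yy,yx))
def go(p,th,frm=None):
    """row numbers (sx,sy,sz,turn) to world point p, closing-axis angle th (deg)"""
    p0,t0=frm or pose(); a=np.radians(t0); d=np.array(p)-p0
    dt=(th-t0+180)%360-180
    return np.round([(-np.sin(a)*d[0]+np.cos(a)*d[1])/400,(np.cos(a)*d[0]+np.sin(a)*d[1])/400,-d[2]/400,-dt/180],4)
E
python3 - <<'E'
from h import *
p,t=pose(); print(p,t)
print(go([370,60,215],8)); f=(np.array([370.,60,215]),8.)
print(go([541,-403.4,120],-78.6,f))
d=np.load("/tmp/side.npz"); P,im=d["P"],d["im"].astype(int); x,y,z=P[...,0],P[...,1],P[...,2]
m=(x>270)&(x<430)&(y>-210)&(y<-100)&(z>5)&(im.max(-1)<120)
for Q in comps(P,m,40): print("marker",rect(Q),cv2.boxPoints(cv2.minAreaRect(Q[:,:2].astype(np.float32))).round())
for n,c,zl in(("beaker",(685,35),30),("jar",(645,20),20)):
    m=(x>600)&(x<760)&(y>-30)&(y<90)&(z>zl)
    for Q in comps(P,m,40): print(Q.min(0),Q.max(0),len(Q))
E
```

```text
[206.46457818 509.77816886 205.46450612] 67.95527528843229
[-0.801  -0.8888 -0.0238  0.3331]
[-1.2067  0.2621  0.2375  0.4811]
marker (array([ 344. , -149.3]), array([ 14.4, 121. ]), -12.1) [[ 283. -144.]
 [ 402. -169.]
 [ 405. -155.]
 [ 286. -130.]]
[678.28659068   4.32527199  30.32321088] [748.08146388  74.50587024  88.39528488] 750
[623.05162033  10.31959551  30.14914039] [662.33384659  51.9628382   53.90913218] 215
[678.28659068   4.32527199  20.20899864] [748.08146388  74.50587024  88.39528488] 815
[622.10676772   8.13774437  20.06542966] [662.33384659  51.9628382   53.90913218] 289
```

{"api": "send_rows", "payload": {"commands": [[-0.801,-0.889,-0.024,0.333,1],[-0.801,-0.889,-0.024,0.333,1],[-0.801,-0.889,-0.024,0.333,1],[-0.801,-0.889,-0.024,0.333,1],[-0.801,-0.889,-0.024,0.333,1],[-0.801,-0.889,-0.024,0.333,1],[-0.801,-0.889,-0.024,0.333,1],[-0.801,-0.889,-0.024,0.333,1],[-0.801,-0.889,-0.024,0.333,1],[-0.801,-0.889,-0.024,0.333,1],[-0.801,-0.889,-0.024,0.333,1],[-0.801,-0.889,-0.024,0.333,1]]}}

```text
time: 2.6
tool_pos: [369.8, 60.6, 215.1]
tool_rot: [0.0, 0.655, 0.755, 0.0]
wrist_force: [-0.0, 0.1, 0.9]
gripper_width: 93.4
grip_force: 0.0
```

Run:
```python
from h import *
p,t=pose(); print(p,t)
print(go([500,-290,160],-60)); f=(np.array([500.,-290,160]),-60.)
print(go([541,-403.4,100],-78.6,f))
s=bot.snapshot("wrist"); save("w1",s); print(np.round(-np.array(s["R"]).T@s["t"]),np.round(s["R"],2),s["fov_y"])
```

```text
[369.76605456  60.60884502 215.07140278] 8.096929051535383
[-0.9136  0.1989  0.1377  0.3783]
[-0.053   0.2968  0.15    0.1033]
[358. 139. 394.] [[ 0.99  0.14  0.  ]
 [ 0.14 -0.95  0.27]
 [ 0.04 -0.27 -0.96]] 66.59845676409427
```

Run:
```python
from h import *
s=bot.snapshot("wrist"); P=pts(s); im=s["pixels"].astype(int); x,y,z=P[...,0],P[...,1],P[...,2]; print(np.nanmin(x),np.nanmax(x),np.nanmin(y),np.nanmax(y))
for Q in comps(P,(im.max(-1)<50)&(z>6)&(z<20)&(x>420),200): print("pad",rect(Q),np.median(Q[:,2]),len(Q))
```

```text
9.018410652338734 770.2688885110297 -332.95608873199774 307.7371431972211
pad (array([471.2, 109.3]), array([57.6, 55.8]), 7.5) 11.739086390380562 2248
```

{"api": "send_rows", "payload": {"commands": [[-0.914,0.199,0.138,0.378,1],[-0.914,0.199,0.138,0.378,1],[-0.914,0.199,0.138,0.378,1],[-0.914,0.199,0.138,0.378,1],[-0.914,0.199,0.138,0.378,1],[-0.914,0.199,0.138,0.378,1],[-0.914,0.199,0.138,0.378,1],[-0.914,0.199,0.138,0.378,1],[-0.914,0.199,0.138,0.378,1],[-0.914,0.199,0.138,0.378,1]]}}

```text
time: 3.95
tool_pos: [499.9, -290.4, 160.4]
tool_rot: [0.0, 0.966, 0.259, 0.0]
wrist_force: [-0.1, -0.1, 0.2]
gripper_width: 94.2
grip_force: 0.0
```

Run:
```python
from h import *
p,t=pose(); print(p,t)
print(go([541,-403.4,100],-78.6))
s=bot.snapshot("wrist"); save("w2",s); P=pts(s); im=s["pixels"].astype(int); x,y,z=P[...,0],P[...,1],P[...,2]
print(np.nanmin(x),np.nanmax(x),np.nanmin(y),np.nanmax(y))
for Q in comps(P,(z>58)&(z<72)&(y<-300)&(x>520),200): print("box",rect(Q),np.median(Q[:,2]),len(Q))
for Q in comps(P,(im.max(-1)<60)&(z>46)&(z<58)&(y<-300)&(x<570)&(x>500),50): print("knobtop",rect(Q),np.median(Q[:,2]),len(Q))
for Q in comps(P,(im.min(-1)>165)&(z>8)&(z<25),300): print("dish",rect(Q),np.median(Q[:,2]),len(Q))
```

```text
[ 499.89094386 -290.40135219  160.35428739] -59.92319660638764
[-0.0526  0.296   0.1509  0.1038]
133.03540399500324 792.2627427128386 -625.2044709444896 29.494554501807702
box (array([ 610.4, -386.6]), array([90.1, 89.1]), 12.0) 64.83633380932788 10793
knobtop (array([ 539.8, -401.4]), array([16.7, 21.8]), 12.9) 52.15220646870345 412
dish (array([553.8, -82.4]), array([52.7, 52. ]), -6.7) 13.912519531134906 3453
dish (array([425.2, -91.1]), array([52. , 52.9]), -41.1) 13.904389395577008 2576
dish (array([ 416.5, -331.2]), array([52.3, 51.4]), 25.3) 13.77414515729438 1105
```

Run:
```python
from h import *
print(go([540,-402.4,100],-78.2)); print(go([540,-402.4,22],-78.2))
a=np.radians(11.8)
print(go([540-33*np.cos(a),-402.4-33*np.sin(a),22],-78.2))
```

```text
[-0.0533  0.2924  0.1508  0.1014]
[-0.0533  0.2924  0.3458  0.1014]
[-0.1316  0.2666  0.3458  0.1014]
```

{"api": "send_rows", "payload": {"commands": [[-0.053,0.292,0.15,0.101,1],[-0.053,0.292,0.15,0.101,1],[-0.053,0.292,0.15,0.101,1],[-0.053,0.292,0.25,0.101,1],[-0.053,0.292,0.346,0.101,1],[-0.053,0.292,0.346,0.101,0.1],[-0.053,0.292,0.346,0.101,0.1],[-0.053,0.292,0.346,0.101,0.1],[-0.053,0.292,0.346,0.101,0.1],[-0.053,0.292,0.346,0.101,0.1],[-0.053,0.292,0.346,0.101,0.1],[-0.053,0.292,0.346,0.101,0.1]], "grip_force": 40}}

```text
time: 5.5
tool_pos: [539.7, -402.8, 21.4]
tool_rot: [-0.0, 0.995, 0.103, -0.0]
wrist_force: [-0.3, 0.9, 0.0]
gripper_width: 27.7
grip_force: 0.0
```

Run:
```python
from h import *
p,t=pose(); print(p,t); s=bot.sense(); print(s["wrist_force"],s["gripper_width"])
a=np.radians(11.8)
for d in (20,30,33): print(go([p[0]-d*np.cos(a),p[1]-d*np.sin(a),p[2]],t))
```

```text
[ 539.71676916 -402.80873336   21.44969693] -78.20551882316332
[-0.27934001  0.91321491  0.01002773] 27.744784825015547
[-0.05  0.   -0.   -0.  ]
[-0.075  0.    -0.    -0.   ]
[-0.0825  0.     -0.     -0.    ]
```

{"api": "send_rows", "payload": {"commands": [[0,0,0,0,0.1],[0,0,0,0,0.1],[0,0,0,0,0.1],[-0.025,0,0,0,0.1],[-0.05,0,0,0,0.1],[-0.065,0,0,0,0.1],[-0.075,0,0,0,0.1],[-0.078,0,0,0,0.1],[-0.078,0,0,0,0.1]]}}

```text
time: 6.62
tool_pos: [510.4, -410.1, 21.5]
tool_rot: [0.001, 0.995, 0.103, 0.002]
wrist_force: [11.1, -8.6, -8.2]
gripper_width: 23.6
grip_force: 40.0
```

Run:
```python
from h import *
p,t=pose(); print(p,t); s=bot.sense(); print(s["wrist_force"],s["gripper_width"],s["grip_force"])
s=bot.snapshot("side"); P=pts(s); im=s["pixels"].astype(int); x,y,z=P[...,0],P[...,1],P[...,2]
s=bot.snapshot("wrist"); save("w3",s)
```

```text
[ 510.41075694 -410.14038453   21.52021257] -78.20511311767001
[11.09738065 -8.58712066 -8.17363782] 23.593697628566385 39.99607443809509
```

View pics/w3.png

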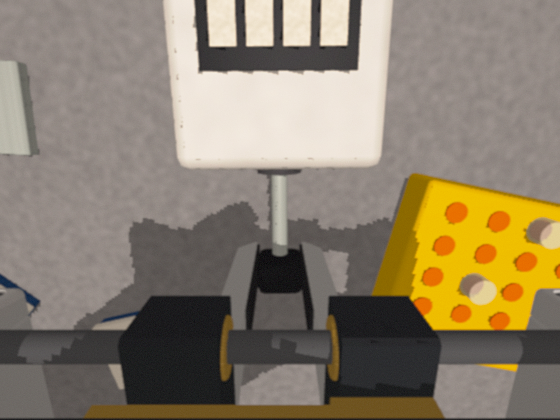

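The wrist picture shows the knob head at (280,270) held between the fingers with its shaft fully out below the box. I'll pull slightly further to be sure of the stop, then release.

{"api": "send_rows", "payload": {"commands": [[-0.005,0,0,0,0.1],[-0.005,0,0,0,0.1],[-0.005,0,0,0,0.1]]}}

```text
time: 7.1
tool_pos: [507.1, -409.5, 21.4]
tool_rot: [-0.0, 0.995, 0.103, -0.0]
wrist_force: [0.5, -0.3, -0.6]
gripper_width: 9.6
grip_force: 0.0
```

{"api": "send_rows", "payload": {"commands": [[0.0,0,0,0,1],[0.0,0,0,0,1],[0.0,0,0,0,1],[0.0,0,0,0,1],[0.0,0,0,0,1],[0,0,-0.12,0,1],[0,0,-0.24,0,1],[0,0,-0.36,0,1],[0,0,-0.36,0,1]]}}

```text
time: 8.22
tool_pos: [508.4, -410.6, 169.8]
tool_rot: [0.003, 0.995, 0.103, 0.002]
wrist_force: [-0.4, 0.2, -0.9]
gripper_width: 93.6
grip_force: 0.0
```

Run:
```python
from h import *
p,t=pose(); print(p,t)
for c in ("wrist","side"):
    s=bot.snapshot(c); save(c+"4",s); P=pts(s); im=s["pixels"].astype(int); x,y,z=P[...,0],P[...,1],P[...,2]
    for Q in comps(P,(im.max(-1)<60)&(z>46)&(z<58)&(y<-300)&(x<570)&(x>490),20): print("knobtop",rect(Q),np.median(Q[:,2]),len(Q))
    for Q in comps(P,(im.min(-1)>165)&(z>8)&(z<25)&(y<0),250): print("dish",rect(Q),np.median(Q[:,2]),len(Q))
```

```text
[ 508.35098521 -410.55640941  169.84023363] -78.20755071272492
knobtop (array([ 539.9, -402.3]), array([16. , 22.6]), 11.9) 52.2103604993779 412
dish (array([ 424.8, -219.7]), array([51.8, 52.6]), -30.6) 13.949193899466836 2041
dish (array([ 409.6, -346.6]), array([25.6, 29.7]), 24.9) 13.801167943428602 367
knobtop (array([ 538.5, -404.4]), array([14.8, 22.4]), 8.5) 52.76016043341096 110
dish (array([669.6, -72.8]), array([44.1, 52.9]), 34.4) 15.061455011098243 289
dish (array([555.2, -83.3]), array([54. , 53.4]), -6.2) 14.718748833405193 427
dish (array([427. , -91.1]), array([54. , 52.9]), -40.2) 14.814383040887527 495
dish (array([ 560.4, -222.7]), array([52.3, 52.6]), 8.8) 9.244824855246733 314
dish (array([ 426., -220.]), array([54. , 51.4]), -29.1) 14.738454833270142 653
dish (array([ 418.8, -331.4]), array([53.2, 52.1]), 25.7) 14.798110907080208 835
```

The second tug slipped off, either from a slack grip or at the stop. I'll repeat the pull to be certain.

Run:
```python
from h import *
for z in(90,22): print(go([540.5,-402.8,z],-78.2))
```

```text
[ 8.52e-02  7.00e-04  1.88e-01 -1.00e-04]
[ 8.52e-02  7.00e-04  3.58e-01 -1.00e-04]
```

{"api": "send_rows", "payload": {"commands": [[0.085,0,0.188,0,0.7],[0.085,0,0.188,0,0.6],[0.085,0,0.188,0,0.6],[0.085,0,0.188,0,0.6],[0.085,0,0.188,0,0.6]]}}

```text
time: 8.95
tool_pos: [540.6, -403.3, 92.0]
tool_rot: [0.001, 0.995, 0.103, 0.001]
wrist_force: [0.1, 0.0, 1.0]
gripper_width: 56.2
grip_force: 0.0
```

Run:
```python
from h import *
print(pose()); print(go([540.5,-402.8,22],-78.2))
```

```text
(array([ 540.57737524, -403.28811206,   92.02793913]), np.float64(-78.23340447666287))
[ 1.000e-04 -1.200e-03  1.751e-01 -2.000e-04]
```

{"api": "send_rows", "payload": {"commands": [[0,0,0.1,0,0.6],[0,0,0.174,0,0.6],[0,0,0.174,0,0.6],[0,0,0.174,0,0.1],[0,0,0.174,0,0.1],[0,0,0.174,0,0.1],[0,0,0.174,0,0.1],[0,0,0.174,0,0.1],[0,0,0.174,0,0.1],[0,0,0.174,0,0.1]], "grip_force": 55}}

```text
time: 10.2
tool_pos: [540.8, -403.6, 21.4]
tool_rot: [0.001, 0.995, 0.103, 0.001]
wrist_force: [-0.2, -5.4, 0.6]
gripper_width: 23.7
grip_force: 55.0
```

{"api": "send_rows", "payload": {"commands": [[-0.02,0,0,0,0.1],[-0.04,0,0,0,0.1],[-0.055,0,0,0,0.1],[-0.065,0,0,0,0.1],[-0.07,0,0,0,0.1],[-0.07,0,0,0,0.1]]}}

```text
time: 10.95
tool_pos: [514.2, -409.4, 21.4]
tool_rot: [0.002, 0.995, 0.103, 0.001]
wrist_force: [8.7, -7.0, -3.8]
gripper_width: 23.7
grip_force: 55.0
```

{"api": "send_rows", "payload": {"commands": [[-0.005,0,0,0,0.1],[-0.0075,0,0,0,0.1],[-0.009,0,0,0,0.1],[-0.009,0,0,0,0.1]]}}

```text
time: 11.45
tool_pos: [511.4, -410.0, 21.5]
tool_rot: [0.002, 0.995, 0.103, 0.002]
wrist_force: [13.8, -6.2, -4.9]
gripper_width: 23.9
grip_force: 55.0
```

Run:
```python
from h import *
p,t=pose(); print(p,t); s=bot.sense(); print(s["wrist_force"],s["gripper_width"],s["grip_force"])
s=bot.snapshot("wrist"); P=pts(s); im=s["pixels"].astype(int); x,y,z=P[...,0],P[...,1],P[...,2]
for Q in comps(P,(im.max(-1)<60)&(z>40)&(z<60)&(y<-370)&(y>-450)&(x<570)&(x>490),50): print("knobtop",rect(Q),np.median(Q[:,2]),len(Q),Q.max(0))
```

```text
[ 511.40708172 -410.00349123   21.4736055 ] -78.19167916349289
[13.78086066 -6.23669415 -4.86226396] 23.855080637577533 54.99933063983917
knobtop (array([ 510.8, -408.9]), array([17.3, 25.9]), 12.1) 52.07333162533507 1809 [ 521.22999725 -394.57565931   59.99018829]
```

{"api": "send_rows", "payload": {"commands": [[0,0,0,0,1],[0,0,0,0,1],[0,0,0,0,1],[0,0,0,0,1],[0,0,-0.12,0,1],[0,0,-0.24,0,1],[0,0,-0.36,0,1],[0,0,-0.36,0,1],[0,0,-0.36,0,1]], "grip_force": 15}}

```text
time: 12.62
tool_pos: [509.3, -408.9, 163.8]
tool_rot: [-0.0, 0.995, 0.103, -0.0]
wrist_force: [0.3, 0.4, 0.9]
gripper_width: 93.8
grip_force: 0.0
```

Run:
```python
from h import *
p,t=pose(); print(p,t)
for c in ("wrist",):
    s=bot.snapshot(c); P=pts(s); im=s["pixels"].astype(int); x,y,z=P[...,0],P[...,1],P[...,2]
    for Q in comps(P,(im.max(-1)<60)&(z>46)&(z<58)&(y<-300)&(x<570)&(x>490),20): print("knobtop",rect(Q),np.median(Q[:,2]),len(Q))
print(go([417,-331.3,110],-64.7)); print(go([417,-331.3,110],25.3))
```

```text
[ 509.280333   -408.85594946  163.82691254] -78.2076919253557
knobtop (array([ 540. , -402.3]), array([16.2, 21.2]), 11.7) 52.398557894071715 425
[-0.1859 -0.2366  0.133  -0.0751]
[-0.1859 -0.2366  0.133  -0.5751]
```

Run:
```python
from h import *
for z in (60,4.5): print(go([417.3,-331.3,z],-64.7))
```

```text
[-0.1852 -0.2364  0.258  -0.0751]
[-0.1852 -0.2364  0.3968 -0.0751]
```

{"api": "send_rows", "payload": {"commands": [[-0.185,-0.236,0.1,-0.075,0.76],[-0.185,-0.236,0.258,-0.075,0.76],[-0.185,-0.236,0.258,-0.075,0.76],[-0.185,-0.236,0.258,-0.075,0.76],[-0.185,-0.236,0.396,-0.075,0.76],[-0.185,-0.236,0.396,-0.075,0.76],[-0.185,-0.236,0.396,-0.075,0.4],[-0.185,-0.236,0.396,-0.075,0.4],[-0.185,-0.236,0.396,-0.075,0.4],[-0.185,-0.236,0.396,-0.075,0.4],[-0.185,-0.236,0.396,-0.075,0.4]]}}

```text
time: 14.05
tool_pos: [418.7, -332.6, 8.1]
tool_rot: [0.001, 0.976, 0.219, 0.001]
wrist_force: [-0.1, 1.4, 7.8]
gripper_width: 52.0
grip_force: 15.0
```

Run:
```python
from h import *
print(pose()); s=bot.sense(); print(s["gripper_width"],s["grip_force"],s["wrist_force"])
print(go([417.3,-331.3,40],25.3))
```

```text
(array([ 418.72468688, -332.58070095,    8.09390184]), np.float64(-64.70651513748373))
51.98494764715325 15.006847232580185 [-0.0996164   1.39719954  7.83994661]
[-0.0019 -0.0044 -0.0798 -0.5   ]
```

{"api": "send_rows", "payload": {"commands": [[0,0,0,0,0.76],[0,0,0,0,0.76],[0,0,0,0,0.76],[0,0,-0.08,-0.1,0.76],[0,0,-0.08,-0.5,0.76],[0,0,-0.08,-0.5,0.76],[0,0,-0.08,-0.5,0.76],[0,0,-0.08,-0.5,0.76],[0,0,-0.08,-0.5,0.76],[0,0,-0.08,-0.5,0.76],[0,0,-0.08,-0.5,0.76],[0,0,-0.08,-0.5,0.76]]}}

```text
time: 15.55
tool_pos: [417.8, -331.8, 38.2]
tool_rot: [-0.0, 0.533, 0.846, 0.0]
wrist_force: [0.4, 0.3, 0.4]
gripper_width: 71.4
grip_force: 0.0
```

{"api": "send_rows", "payload": {"commands": [[0,0,0,0,0.76]]}}

```text
time: 15.68
tool_pos: [417.8, -331.8, 38.2]
tool_rot: [-0.0, 0.535, 0.845, -0.0]
wrist_force: [0.4, -0.1, 0.2]
gripper_width: 71.7
grip_force: 0.0
```

Run:
```python
from h import *
for i in range(3): print(bot.sense()["time"],pose())
bot.snapshot("wrist"); print(bot.sense()["time"],pose()); print(bot.sense()["wrist_force"],bot.sense()["gripper_width"])
print(go([418.7,-332.6,6],25.3))
```

```text
15.675 (array([ 417.79166562, -331.7784151 ,   38.20514869]), np.float64(25.259771672111988))
15.675 (array([ 417.79166562, -331.7784151 ,   38.20514869]), np.float64(25.259771672111988))
15.675 (array([ 417.79166562, -331.7784151 ,   38.20514869]), np.float64(25.259771672111988))
15.725 (array([ 417.78405545, -331.77039499,   38.19026184]), np.float64(25.189702335019028))
[-0.33334734 -0.39568952 -0.53502186] 71.72190939653707
[-0.0029  0.0012  0.0805 -0.0006]
```

{"api": "send_rows", "payload": {"commands": [[-0.001,0,0.076,0,0.76],[-0.001,0,0.076,0,0.76],[-0.001,0,0.076,0,0.76],[-0.001,0,0.076,0,0.4],[-0.001,0,0.076,0,0.4],[-0.001,0,0.076,0,0.4],[-0.001,0,0.076,0,0.4],[-0.001,0,0.076,0,0.4]], "grip_force": 25}}

```text
time: 16.73
tool_pos: [418.2, -332.3, 8.4]
tool_rot: [0.0, 0.535, 0.845, -0.0]
wrist_force: [-1.1, 0.2, 6.2]
gripper_width: 51.7
grip_force: 25.0
```

{"api": "send_rows", "payload": {"commands": [[0,0,-0.05,0,0.4],[0,0,-0.2,0,0.4],[0,0,-0.35,0,0.4],[0,0,-0.35,0,0.4],[0,0,-0.35,0,0.4]]}}

```text
time: 17.35
tool_pos: [417.7, -331.9, 147.0]
tool_rot: [-0.001, 0.535, 0.845, 0.0]
wrist_force: [-0.5, 0.4, -0.9]
gripper_width: 51.8
grip_force: 25.0
```

Run:
```python
from h import *
print(pose()); s=bot.sense(); print(s["wrist_force"],s["gripper_width"],s["grip_force"])
# hover short of pad so that the wrist camera sees the pad
p=[480,-20,150]; print(go(p,6))
s=bot.snapshot("wrist"); save("w5",s)
```

```text
(array([ 417.66165594, -331.88178918,  146.99237078]), np.float64(25.29057025998723))
[-0.48609343  0.41309516 -0.93252234] 51.77984484192286 24.999945759773254
[ 0.6384  0.474  -0.0075  0.1072]
```

View pics/w5.png

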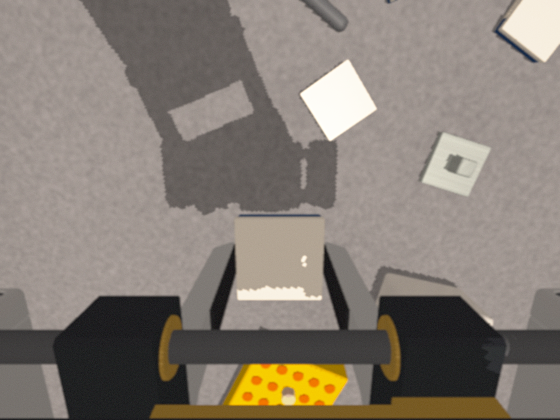

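The held dish is square between the fingers (cols 236–324, rows 214–298). I move it to a hover beside the pad.

{"api": "send_rows", "payload": {"commands": [[0.638,0.474,-0.007,0.107,0.4],[0.638,0.474,-0.007,0.107,0.4],[0.638,0.474,-0.007,0.107,0.4],[0.638,0.474,-0.007,0.107,0.4],[0.638,0.474,-0.007,0.107,0.4],[0.638,0.474,-0.007,0.107,0.4],[0.638,0.474,-0.007,0.107,0.4],[0.638,0.474,-0.007,0.107,0.4]]}}

```text
time: 18.4
tool_pos: [480.1, -21.7, 150.1]
tool_rot: [-0.0, 0.669, 0.743, -0.0]
wrist_force: [-0.8, -0.4, 0.6]
gripper_width: 52.1
grip_force: 25.0
```

Run:
```python
from h import *
print(pose()); st=bot.sense(); print(st["gripper_width"])
s=bot.snapshot("wrist"); save("w6",s); P=pts(s); im=s["pixels"].astype(int); x,y,z=P[...,0],P[...,1],P[...,2]
for th in (45,60,75):
  for Q in comps(P,(im.max(-1)<th)&(z>4)&(z<22)&(x>400)&(y<160)&(y>50),400): print("pad",th,rect(Q),np.median(Q[:,2]),len(Q))
# depth-step: points above plate (8) i.e. z>10
for Q in comps(P,(z>10.2)&(z<20)&(x>400)&(x<540)&(y<170)&(y>40),400): print("pad z",rect(Q),np.median(Q[:,2]),len(Q))
pl=comps(P,(z>4)&(z<20)&(im.min(-1)>0)&(x>350)&(x<600)&(y<230)&(y>20),1500)
for Q in pl: print("plate",rect(Q),np.median(Q[:,2]),len(Q))
for Q in comps(P,(z>120)&(z<175)&(im.min(-1)>110),500): print("held",rect(Q),np.median(Q[:,2]),len(Q))
```

```text
(array([480.0918677 , -21.66766158, 150.09629993]), np.float64(5.949751765784478))
52.09543367183253
pad 45 (array([471.7, 109. ]), array([56.5, 57.4]), 6.2) 11.841952559955377 4148
pad 60 (array([471.8, 108.7]), array([57.2, 57.6]), 6.8) 11.842064048807664 4251
pad 75 (array([471.9, 108.7]), array([57.5, 58.3]), 6.6) 11.841841071103088 4319
pad z (array([472.3, 108.9]), array([59.9, 60.2]), 7.1) 11.838541533432739 4566
plate (array([472.1, 110.9]), array([139.9, 104.1]), 6.5) 6.19712800866822 17975
held (array([479.4, -20.9]), array([75.3, 52.7]), 5.9) 155.4606357914716 7778
```

View pics/w6.png

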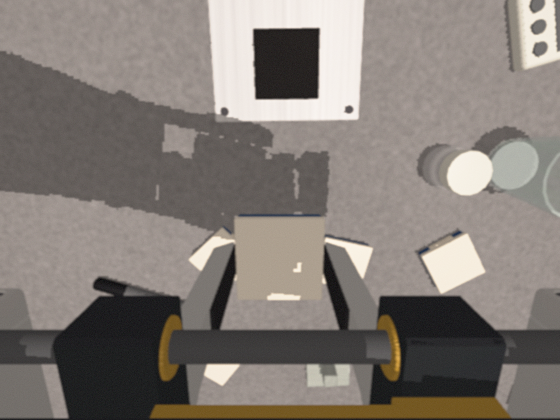

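Run:
```python
from h import *
s=bot.snapshot("wrist"); P=pts(s); p,t=pose(); a=np.radians(t)
X=np.array([-np.sin(a),np.cos(a)]); Y=np.array([np.cos(a),np.sin(a)])
for c in (250,280,310):
    col=P[205:305,c]; ok=(abs(col[:,2]-155.5)<3); r=np.where(ok)[0]+205; q=(P[r,c,:2]-p[:2])@X
    print(c,r.min(),r.max(),q.min(),q.max(),np.median(P[r,c,2]))
r=255; row=P[r,225:340]; ok=(abs(row[:,2]-155.5)<3); q=(row[ok][:,:2]-p[:2])@Y; print(q.min(),q.max(), np.where(ok)[0][[0,-1]]+225)
g=s["pixels"][255,225:340].mean(-1).astype(int); print(g)
```

```text
250 218 299 -24.94925484144638 26.60759744896075 155.5790159020214
280 218 299 -24.90682885014594 26.961634346449912 155.6584051614134
310 217 299 -24.712766415029538 26.879158478481024 155.46470847873348
-26.536164043412583 25.11080244799977 [235 324]
[119 118 120 115  96  62  37  20  24  52  96 139 157 160 157 159 156 160
 157 158 158 158 157 158 158 158 159 158 158 158 159 160 157 158 159 158
 158 161 157 158 157 158 159 158 156 159 158 160 159 156 159 156 161 160
 159 156 156 155 159 160 157 160 159 158 157 159 159 159 157 159 157 157
 158 157 158 159 157 158 158 158 157 159 156 157 160 158 157 157 158 158
 159 156 157 157 157 159 155 143 105  58  25  20  34  56  90 112 119 119
 121 117 118 120 117 119 122]
```

The wrist picture shows the pad at cols 253–320, rows 28–99, which gives a centre of about (472.8, 107.7) and yaw 6.6°.

Run:
```python
from h import *
print(go([472.8,107.7,60],6.6));print(go([472.8,107.7,21],6.6))
```

```text
[ 0.3236  0.015   0.226  -0.0038]
[ 0.3236  0.015   0.3235 -0.0038]
```

{"api": "send_rows", "payload": {"commands": [[0.324,0.015,0.0,-0.004,0.4],[0.324,0.015,0.0,-0.004,0.4],[0.324,0.015,0.1,-0.004,0.4],[0.324,0.015,0.226,-0.004,0.4],[0.324,0.015,0.226,-0.004,0.4],[0.324,0.015,0.226,-0.004,0.4],[0.324,0.015,0.226,-0.004,0.4]]}}

```text
time: 19.38
tool_pos: [473.8, 108.9, 62.2]
tool_rot: [0.001, 0.664, 0.747, 0.001]
wrist_force: [0.7, 0.2, 0.1]
gripper_width: 51.3
grip_force: 25.0
```

Run:
```python
from h import *
print(pose(), bot.sense()["gripper_width"]);print(go([472.8,107.7,21],6.6))
```

```text
(array([473.84456203, 108.87914459,  62.16077063]), np.float64(6.714364964387173)) 51.301504604379964
[-0.0026 -0.0029  0.1029  0.0006]
```

{"api": "send_rows", "payload": {"commands": [[0,0,0,0,0.4],[0,0,0,0,0.4]]}}

```text
time: 19.62
tool_pos: [473.0, 109.1, 60.8]
tool_rot: [0.0, 0.664, 0.747, 0.0]
wrist_force: [-0.1, -0.1, -0.5]
gripper_width: 51.4
grip_force: 25.0
```

Run:
```python
from h import *
print(pose());print(go([472.8,107.7,21],6.6))
```

```text
(array([472.98585884, 109.06526931,  60.82369225]), np.float64(6.748332779274323))
[-0.0033 -0.0009  0.0996  0.0008]
```

{"api": "send_rows", "payload": {"commands": [[-0.003,-0.001,0.06,0,0.4],[-0.003,-0.001,0.09,0,0.4],[-0.003,-0.001,0.1,0,0.4],[-0.003,-0.001,0.1,0,0.4],[-0.003,-0.001,0.1,0,0.4],[-0.003,-0.001,0.1,0,0.4]]}}

```text
time: 20.38
tool_pos: [472.6, 107.9, 20.5]
tool_rot: [0.0, 0.664, 0.748, 0.0]
wrist_force: [-0.2, 0.8, -1.8]
gripper_width: 51.2
grip_force: 25.0
```

Run:
```python
from h import *
print(pose());print(bot.sense()["wrist_force"])
```

```text
(array([472.62179019, 107.88204007,  20.4925819 ]), np.float64(6.752407228626203))
[-0.18437126  0.81006672 -1.82092028]
```

{"api": "send_rows", "payload": {"commands": [[0,0,0,0,0.76],[0,0,0,0,0.76],[0,0,0,0,0.76],[0,0,-0.15,0,0.76],[0,0,-0.3,0,0.76],[-0.2,0,-0.325,0,0.76],[-0.325,0,-0.325,0,0.76],[-0.325,0,-0.325,0,0.76],[-0.325,0,-0.325,0,0.76]]}}

```text
time: 21.5
tool_pos: [487.7, -21.2, 150.1]
tool_rot: [-0.0, 0.665, 0.747, -0.0]
wrist_force: [0.1, 0.2, 0.7]
gripper_width: 71.5
grip_force: 0.0
```

```bash
cat >> h.py <<'E'
def look(pad=True):
    s=bot.snapshot("wrist"); P=pts(s); im=s["pixels"].astype(int); x,y,z=P[...,0],P[...,1],P[...,2]
    print("tool",pose())
    if pad:
        m=(abs(x-472)<90)&(abs(y-108)<75)
        for Q in comps(P,m&(im.max(-1)<70)&(z>9)&(z<22),50): print("black",rect(Q),len(Q))
        for Q in comps(P,m&(z>9.8)&(z<16),100): print("pad z",rect(Q),len(Q))
        for Q in comps(P,m&(im.min(-1)>150)&(z>18),400): print("stack top",rect(Q),np.median(Q[:,2]).round(1),len(Q))
    for Q in comps(P,(im.min(-1)>130)&(z>6)&(z<30)&(y<0)&(x>300),300): print("dish?",rect(Q),np.median(Q[:,2]).round(1),len(Q))
    return s,P
E
python3 - <<'E'
from h import *
s,P=look(); save("w7",s)
E
```

```text
tool (array([487.59917932, -20.58390463, 150.04983129]), np.float64(6.768419366012465))
black (array([475.7,  81.8]), array([57.9, 11.1]), 15.5) 169
pad z (array([472.4, 108.8]), array([60. , 59.3]), 6.7) 755
stack top (array([472.1, 108.2]), array([51.8, 51.6]), 6.7) 25.8 3830
dish? (array([425.5, -90.4]), array([52.3, 52.2]), -40.4) 13.6 1226
dish? (array([672.3, -69. ]), array([52.3, 53.3]), 36.2) 13.6 2246
dish? (array([550.4, -81.7]), array([52.4, 45.3]), -6.5) 13.6 1381
dish? (array([ 424.8, -239.9]), array([58. , 28.4]), 6.9) 13.6 513
dish? (array([ 560.4, -230.4]), array([51.2, 34.6]), 10.0) 7.8 741
```

View pics/w7.png

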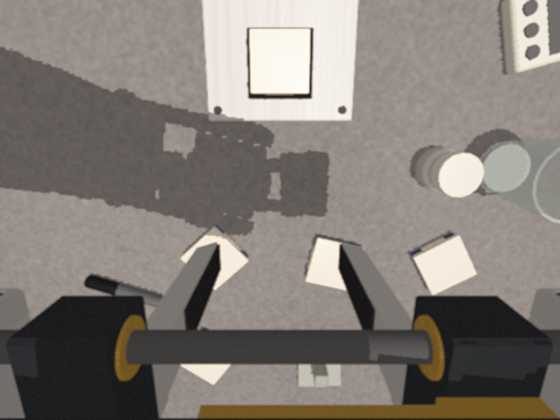

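The first dish sits square on the pad, cols 248–312, rows 28–96, with an even black margin. Next is the dish at (425,-220).

Run:
```python
from h import *
print(go([425.5,-220.6,60],60))
```

```text
[-0.4783 -0.2131  0.2251 -0.2957]
```

{"api": "send_rows", "payload": {"commands": [[-0.478,-0.213,0.0,-0.296,0.76],[-0.478,-0.213,0.0,-0.296,0.76],[-0.478,-0.213,0.15,-0.296,0.76],[-0.478,-0.213,0.225,-0.296,0.76],[-0.478,-0.213,0.225,-0.296,0.76],[-0.478,-0.213,0.225,-0.296,0.76],[-0.478,-0.213,0.225,-0.296,0.76],[-0.478,-0.213,0.225,-0.296,0.76]], "grip_force": 15}}

```text
time: 22.55
tool_pos: [426.1, -220.4, 60.4]
tool_rot: [0.0, 0.259, 0.966, -0.0]
wrist_force: [0.3, -0.7, -0.2]
gripper_width: 71.7
grip_force: 0.0
```

Run:
```python
from h import *
print(pose()); print(go([425.5,-220.6,8],60)); s=bot.snapshot("side"); P=pts(s); im=s["pixels"].astype(int); x,y,z=P[...,0],P[...,1],P[...,2]
for Q in comps(P,(im.min(-1)>160)&(z>8)&(z<35)&(x>300)&(x<690),150): print("dish",rect(Q),np.median(Q[:,2]),len(Q))
```

```text
(array([ 426.08638614, -220.40120646,   60.41397975]), np.float64(60.027368043959484))
[ 0.001  -0.0012  0.131   0.0002]
dish (array([673.7, -69.9]), array([53.2, 51.6]), 36.3) 15.035519649753372 299
dish (array([557. , -82.6]), array([55.8, 49.4]), -7.9) 14.838643113848498 264
dish (array([424.8, -90.3]), array([53.1, 47.9]), -41.3) 14.877270414419167 417
dish (array([ 561.1, -222.8]), array([51.8, 51. ]), 7.8) 9.551610163856669 332
dish (array([ 438.9, -229.9]), array([50.1, 19.1]), -29.2) 14.887831829544012 214
```

{"api": "send_rows", "payload": {"commands": [[0,0,0.1,0,0.76],[0,0,0.131,0,0.76],[0,0,0.131,0,0.76],[0,0,0.131,0,0.4],[0,0,0.131,0,0.4],[0,0,0.131,0,0.4],[0,0,0.131,0,0.4],[0,0,0.131,0,0.4],[0,0,0.131,0,0.76],[0,0,0.131,0,0.76],[0,0,0.131,0,0.76],[0,0,0.131,0,0.76]]}}

```text
time: 24.1
tool_pos: [425.6, -221.1, 7.8]
tool_rot: [-0.0, 0.259, 0.966, 0.0]
wrist_force: [-0.0, 0.3, 0.3]
gripper_width: 71.5
grip_force: 0.0
```

{"api": "send_rows", "payload": {"commands": [[0,0,-0.08,0,0.76],[0,0,-0.08,0.5,0.76],[0,0,-0.08,0.5,0.76],[0,0,-0.08,0.5,0.76],[0,0,-0.08,0.5,0.76],[0,0,-0.08,0.5,0.76],[0,0,-0.08,0.5,0.76],[0,0,-0.08,0.5,0.76],[0,0,-0.08,0.5,0.76],[0,0,-0.08,0.5,0.76],[0,0,-0.08,0.5,0.76],[0,0,-0.08,0.5,0.76]]}}

```text
time: 25.6
tool_pos: [425.6, -221.1, 39.8]
tool_rot: [-0.0, 0.865, 0.501, -0.0]
wrist_force: [-1.0, 0.9, -0.1]
gripper_width: 71.1
grip_force: 0.0
```

Run:
```python
from h import *
print(pose()); print(go([425.9,-220.4,8],-30))
```

```text
(array([ 425.62431175, -221.13895067,   39.82739366]), np.float64(-29.868345205580198))
[ 0.0019 -0.0003  0.0796  0.0007]
```

{"api": "send_rows", "payload": {"commands": [[0,0,0.08,0,0.76],[0,0,0.08,0,0.76],[0,0,0.08,0,0.76],[0,0,0.08,0,0.4],[0,0,0.08,0,0.4],[0,0,0.08,0,0.4],[0,0,0.08,0,0.4],[0,0,0.08,0,0.4],[0,0,0.08,0,0.4],[0,0,0.0,0,0.4],[0,0,-0.15,0,0.4],[0,0,-0.2,0,0.4]], "grip_force": 25}}

```text
time: 27.1
tool_pos: [426.5, -221.7, 123.0]
tool_rot: [0.002, 0.866, 0.5, 0.001]
wrist_force: [-0.8, -0.2, -0.4]
gripper_width: 51.6
grip_force: 25.0
```

```bash
cat >> h.py <<'E'
def held():
    s=bot.snapshot("wrist"); P=pts(s); p,t=pose(); a=np.radians(t); X=np.array([-np.sin(a),np.cos(a)])
    for c in (255,280,305):
        col=P[200:310,c]; ok=abs(col[:,2]-p[2]-5.5)<4; q=(col[ok][:,:2]-p[:2])@X
        if ok.sum()>20: print("held x-range",q.min().round(1),q.max().round(1),"top-TCP",np.median(col[ok][:,2]-p[2]).round(1))
        else: print("NOT HELD?",ok.sum())
    print("tool",p,t,"width",bot.sense()["gripper_width"])
E
python3 - <<'E'
from h import *
held(); print(go([472.6,108.1,130],6.7))
E
```

```text
held x-range -24.7 26.5 top-TCP 4.2
held x-range -24.4 26.4 top-TCP 4.2
held x-range -24.5 26.5 top-TCP 4.4
tool [ 426.93321558 -221.90363501  124.13320215] -29.959818422877223 width 51.70361695216743
[ 0.7718 -0.3131 -0.0147 -0.2037]
```

{"api": "send_rows", "payload": {"commands": [[0.772,-0.313,-0.015,-0.204,0.4],[0.772,-0.313,-0.015,-0.204,0.4],[0.772,-0.313,-0.015,-0.204,0.4],[0.772,-0.313,-0.015,-0.204,0.4],[0.772,-0.313,-0.015,-0.204,0.4],[0.772,-0.313,-0.015,-0.204,0.4],[0.772,-0.313,-0.015,-0.204,0.4],[0.772,-0.313,0.12,-0.204,0.4],[0.772,-0.313,0.12,-0.204,0.4],[0.772,-0.313,0.12,-0.204,0.4],[0.772,-0.313,0.12,-0.204,0.4],[0.772,-0.313,0.12,-0.204,0.4]]}}

```text
time: 28.65
tool_pos: [471.9, 108.8, 72.9]
tool_rot: [0.001, 0.664, 0.747, 0.001]
wrist_force: [-0.2, 0.3, -0.1]
gripper_width: 51.3
grip_force: 25.0
```

Run:
```python
from h import *
held(); print(go([472.7,108.1,36],6.7)); print(go([472.7,108.1,34.7],6.7))
```

```text
held x-range -24.1 27.1 top-TCP 5.6
held x-range -23.4 27.3 top-TCP 5.5
held x-range -24.0 27.2 top-TCP 5.7
tool [471.79526349 108.88747082  72.6813875 ] 6.752223105315144 width 51.69490331754919
[-0.0022  0.002   0.0917  0.0003]
[-0.0022  0.002   0.095   0.0003]
```

{"api": "send_rows", "payload": {"commands": [[-0.002,0.002,0.05,0,0.4],[-0.002,0.002,0.085,0,0.4],[-0.002,0.002,0.093,0,0.4],[-0.002,0.002,0.093,0,0.4],[-0.002,0.002,0.093,0,0.4],[-0.002,0.002,0.093,0,0.4]]}}

```text
time: 29.45
tool_pos: [472.5, 108.2, 34.9]
tool_rot: [0.0, 0.664, 0.748, 0.0]
wrist_force: [0.4, 0.3, 0.3]
gripper_width: 51.4
grip_force: 25.0
```

Run:
```python
from h import *
print(pose(),bot.sense()["wrist_force"])
```

```text
(array([472.47335583, 108.24390732,  34.86888101]), np.float64(6.753868572363886)) [0.44131613 0.30397813 0.26572617]
```

{"api": "send_rows", "payload": {"commands": [[0,0,0,0,0.4],[0,0,0,0,0.76],[0,0,0,0,0.76],[0,0,0,0,0.76],[0,0,-0.15,0,0.76],[0,0,-0.28,0,0.76],[-0.2,0,-0.29,0,0.76],[-0.325,0,-0.29,0,0.76],[-0.325,0,-0.29,0,0.76],[-0.325,0,-0.29,0,0.76],[-0.325,0,-0.29,0,0.76]], "grip_force": 15}}

```text
time: 30.82
tool_pos: [487.5, -19.8, 150.6]
tool_rot: [-0.0, 0.664, 0.748, -0.0]
wrist_force: [-0.2, 0.6, 0.8]
gripper_width: 71.6
grip_force: 0.0
```

Run:
```python
from h import *
look(); print(go([426,-91.8,60],49)); print(go([426,-91.8,60],-41))
```

```text
tool (array([487.53927354, -19.7467733 , 150.58022817]), np.float64(6.844803838350135))
black (array([475.3,  81.8]), array([56.5,  4.3]), 7.7) 176
pad z (array([472.4, 108.4]), array([60.1, 59.1]), 7.0) 517
stack top (array([471.6, 108.7]), array([51.9, 52.6]), 6.9) 39.8 4339
dish? (array([425.5, -90.5]), array([52.6, 52.3]), -40.7) 13.6 1197
dish? (array([672.6, -68.8]), array([52.5, 53.1]), 36.8) 13.6 2227
dish? (array([551.5, -81.7]), array([52.2, 47.4]), -6.9) 13.6 1393
dish? (array([ 561. , -230.4]), array([51.8, 33.8]), 8.6) 7.8 771
[-0.1605 -0.1742  0.2265 -0.2342]
[-0.1605 -0.1742  0.2265  0.2658]
```

{"api": "send_rows", "payload": {"commands": [[-0.16,-0.174,0.1,-0.235,0.72],[-0.16,-0.174,0.226,-0.235,0.72],[-0.16,-0.174,0.226,-0.235,0.72],[-0.16,-0.174,0.226,-0.235,0.72],[-0.16,-0.174,0.226,-0.235,0.72],[-0.16,-0.174,0.226,-0.235,0.72],[-0.16,-0.174,0.226,-0.235,0.72],[-0.16,-0.174,0.226,-0.235,0.72]]}}

```text
time: 31.88
tool_pos: [426.1, -92.5, 60.3]
tool_rot: [0.0, 0.35, 0.937, 0.0]
wrist_force: [0.4, 0.2, 0.0]
gripper_width: 67.9
grip_force: 0.0
```

Run:
```python
from h import *
print(pose()); print(go([426.1,-91.6,8],49.3))
```

```text
(array([426.09765117, -92.5168823 ,  60.33830249]), np.float64(48.99647122610929))
[ 0.0015  0.0017  0.1308 -0.0017]
```

{"api": "send_rows", "payload": {"commands": [[0.001,0.002,0.1,0,0.72],[0.001,0.002,0.131,0,0.72],[0.001,0.002,0.131,0,0.72],[0.001,0.002,0.131,0,0.4],[0.001,0.002,0.131,0,0.4],[0.001,0.002,0.131,0,0.4],[0.001,0.002,0.131,0,0.4],[0.001,0.002,0.131,0,0.4],[0.001,0.002,0.131,0,0.72],[0.001,0.002,0.131,0,0.72],[0.001,0.002,0.131,0,0.72],[0.001,0.002,0.131,0,0.72]]}}

```text
time: 33.38
tool_pos: [426.2, -91.7, 7.8]
tool_rot: [-0.0, 0.35, 0.937, -0.0]
wrist_force: [-0.2, -0.6, 0.0]
gripper_width: 67.6
grip_force: 0.0
```

{"api": "send_rows", "payload": {"commands": [[0,0,-0.08,0,0.72],[0,0,-0.08,0.5,0.72],[0,0,-0.08,0.5,0.72],[0,0,-0.08,0.5,0.72],[0,0,-0.08,0.5,0.72],[0,0,-0.08,0.5,0.72],[0,0,-0.08,0.5,0.72],[0,0,-0.08,0.5,0.72],[0,0,-0.08,0.5,0.72],[0,0,-0.08,0.5,0.72],[0,0,-0.08,0.5,0.72],[0,0,-0.08,0.5,0.72]]}}

```text
time: 34.88
tool_pos: [426.2, -91.7, 39.8]
tool_rot: [-0.0, 0.909, 0.416, -0.0]
wrist_force: [0.2, -0.4, 0.6]
gripper_width: 67.7
grip_force: 0.0
```

{"api": "send_rows", "payload": {"commands": [[0,0,0.08,0,0.72],[0,0,0.08,0,0.72],[0,0,0.08,0,0.72],[0,0,0.08,0,0.4],[0,0,0.08,0,0.4],[0,0,0.08,0,0.4],[0,0,0.08,0,0.4],[0,0,0.08,0,0.4],[0,0,0.08,0,0.4],[0,0,0.0,0,0.4],[0,0,-0.15,0,0.4],[0,0,-0.2,0,0.4]], "grip_force": 25}}

```text
time: 36.38
tool_pos: [427.2, -92.1, 123.0]
tool_rot: [0.001, 0.91, 0.415, 0.002]
wrist_force: [-0.5, -0.3, -0.7]
gripper_width: 51.3
grip_force: 25.0
```

Run:
```python
from h import *
held(); print(go([472.7,107.9,140],6.7))
```

```text
held x-range -25.4 25.9 top-TCP 4.2
held x-range -25.3 26.2 top-TCP 4.4
held x-range -25.5 26.0 top-TCP 4.2
tool [427.71450618 -92.17682551 124.09985021] -40.9413508568565 width 51.63007190332457
[ 0.4515 -0.2428 -0.0398 -0.2647]
```

{"api": "send_rows", "payload": {"commands": [[0.453,-0.239,-0.05,-0.265,0.4],[0.453,-0.239,-0.05,-0.265,0.4],[0.453,-0.239,-0.05,-0.265,0.4],[0.453,-0.239,-0.05,-0.265,0.4],[0.453,-0.239,-0.05,-0.265,0.4],[0.453,-0.239,0.08,-0.265,0.4],[0.453,-0.239,0.08,-0.265,0.4],[0.453,-0.239,0.08,-0.265,0.4],[0.453,-0.239,0.08,-0.265,0.4],[0.453,-0.239,0.08,-0.265,0.4],[0.453,-0.239,0.08,-0.265,0.4]]}}

```text
time: 37.8
tool_pos: [473.0, 107.8, 88.3]
tool_rot: [0.0, 0.664, 0.748, 0.0]
wrist_force: [-0.1, -0.3, -0.7]
gripper_width: 51.8
grip_force: 25.0
```

Run:
```python
from h import *
held(); print(go([472.8,107.9,48.9],6.7))
```

```text
held x-range -24.2 27.1 top-TCP 5.2
held x-range -23.8 27.3 top-TCP 5.4
held x-range -23.9 27.3 top-TCP 5.5
tool [472.89403278 107.76468095  88.19217605] 6.750124843804381 width 51.292261515221824
[ 0.0004 -0.0002  0.0982  0.0003]
```

{"api": "send_rows", "payload": {"commands": [[0,0,0.05,0,0.4],[0,0,0.085,0,0.4],[0,0,0.098,0,0.4],[0,0,0.098,0,0.4],[0,0,0.098,0,0.4],[0,0,0.098,0,0.4],[0,0,0.098,0,0.4]]}}

```text
time: 38.72
tool_pos: [472.9, 107.8, 48.8]
tool_rot: [0.0, 0.664, 0.748, 0.0]
wrist_force: [-0.2, -0.3, -0.1]
gripper_width: 51.3
grip_force: 25.0
```

{"api": "send_rows", "payload": {"commands": [[0,0,0,0,0.76],[0,0,0,0,0.76],[0,0,0,0,0.76],[0,0,0,0,0.76],[0,0,-0.15,0,0.76],[0,0,-0.25,0,0.76],[-0.2,0,-0.25,0,0.76],[-0.325,0,-0.25,0,0.76],[-0.325,0,-0.25,0,0.76],[-0.325,0,-0.25,0,0.76],[-0.325,0,-0.25,0,0.76]], "grip_force": 15}}

```text
time: 40.1
tool_pos: [488.0, -20.2, 148.6]
tool_rot: [-0.0, 0.664, 0.748, 0.0]
wrist_force: [0.1, 0.2, 1.2]
gripper_width: 71.6
grip_force: 0.0
```

Run:
```python
from h import *
look(); print(go([554.6,-83,60],-6.8)); print(go([554.6,-83,60],83.2))
```

```text
tool (array([488.00271832, -20.20258979, 148.61371826]), np.float64(6.84420903580847))
black (array([475.2,  82.4]), array([57.1,  4.5]), 6.9) 166
pad z (array([475.6,  83. ]), array([59.8,  9.5]), 9.3) 320
stack top (array([472.3, 108.8]), array([52.2, 52.7]), 6.6) 53.8 4947
dish? (array([672.4, -69. ]), array([52.1, 54.3]), 36.8) 13.6 2264
dish? (array([551.1, -81.6]), array([53. , 46.5]), -5.8) 13.6 1415
dish? (array([ 561.2, -230.3]), array([51.3, 35.1]), 7.7) 7.8 793
[-0.1757  0.1466  0.2215  0.0758]
[-0.1757  0.1466  0.2215 -0.4242]
```

{"api": "send_rows", "payload": {"commands": [[-0.176,0.147,0.1,-0.424,0.76],[-0.176,0.147,0.222,-0.424,0.76],[-0.176,0.147,0.222,-0.424,0.76],[-0.176,0.147,0.222,-0.424,0.76],[-0.176,0.147,0.222,-0.424,0.76],[-0.176,0.147,0.222,-0.424,0.76],[-0.176,0.147,0.222,-0.424,0.76],[-0.176,0.147,0.222,-0.424,0.76],[-0.176,0.147,0.222,-0.424,0.76],[-0.176,0.147,0.222,-0.424,0.76],[-0.176,0.147,0.222,-0.424,0.76]]}}

```text
time: 41.52
tool_pos: [554.7, -84.3, 59.8]
tool_rot: [-0.0, 0.061, 0.998, -0.0]
wrist_force: [0.8, -0.3, -0.1]
gripper_width: 71.3
grip_force: 0.0
```

Run:
```python
from h import *
print(pose()); print(go([554.5,-83.2,8],83.2))
```

```text
(array([554.73216656, -84.26130902,  59.84557663]), np.float64(83.00512605393271))
[ 0.0009  0.0026  0.1296 -0.0011]
```

{"api": "send_rows", "payload": {"commands": [[0.001,0.002,0.1,0,0.76],[0.001,0.002,0.129,0,0.76],[0.001,0.002,0.129,0,0.76],[0.001,0.002,0.129,0,0.4],[0.001,0.002,0.129,0,0.4],[0.001,0.002,0.129,0,0.4],[0.001,0.002,0.129,0,0.4],[0.001,0.002,0.129,0,0.4],[0.001,0.002,0.129,0,0.76],[0.001,0.002,0.129,0,0.76],[0.001,0.002,0.129,0,0.76],[0.001,0.002,0.129,0,0.76]]}}

```text
time: 43.02
tool_pos: [554.4, -83.5, 8.2]
tool_rot: [-0.0, 0.06, 0.998, -0.0]
wrist_force: [-0.4, 1.0, 1.0]
gripper_width: 71.1
grip_force: 0.0
```

{"api": "send_rows", "payload": {"commands": [[0,0,-0.08,0,0.76],[0,0,-0.08,0.5,0.76],[0,0,-0.08,0.5,0.76],[0,0,-0.08,0.5,0.76],[0,0,-0.08,0.5,0.76],[0,0,-0.08,0.5,0.76],[0,0,-0.08,0.5,0.76],[0,0,-0.08,0.5,0.76],[0,0,-0.08,0.5,0.76],[0,0,-0.08,0.5,0.76],[0,0,-0.08,0.5,0.76],[0,0,-0.08,0.5,0.76]]}}

```text
time: 44.52
tool_pos: [554.4, -83.5, 40.2]
tool_rot: [-0.0, 0.748, 0.664, -0.0]
wrist_force: [-0.3, -0.3, -0.3]
gripper_width: 71.6
grip_force: 0.0
```

{"api": "send_rows", "payload": {"commands": [[0,0,0.08,0,0.76],[0,0,0.08,0,0.76],[0,0,0.08,0,0.76],[0,0,0.08,0,0.4],[0,0,0.08,0,0.4],[0,0,0.08,0,0.4],[0,0,0.08,0,0.4],[0,0,0.08,0,0.4],[0,0,0.08,0,0.4],[0,0,0.0,0,0.4],[0,0,-0.15,0,0.4],[0,0,-0.25,0,0.4]], "grip_force": 25}}

```text
time: 46.02
tool_pos: [554.7, -83.5, 142.8]
tool_rot: [0.001, 0.749, 0.663, 0.001]
wrist_force: [0.0, -0.1, -0.4]
gripper_width: 51.3
grip_force: 25.0
```

Run:
```python
from h import *
held(); print(go([472.7,107.9,140],6.7)); print(go([472.7,107.9,140],6.7,(np.array([554.5,-83.4,140]),-7.0)))
```

```text
NOT HELD? 1
NOT HELD? 0
NOT HELD? 0
tool [556.41052185 -83.86855554 147.59865416] -6.9214818593173755 width 51.54851144577152
[ 0.4507 -0.2655  0.019  -0.0757]
[ 0.4498 -0.2613 -0.     -0.0761]
```

{"api": "send_rows", "payload": {"commands": [[0.45,-0.262,0,-0.076,0.4],[0.45,-0.262,0,-0.076,0.4],[0.45,-0.262,0,-0.076,0.4],[0.45,-0.262,0,-0.076,0.4],[0.45,-0.262,0,-0.076,0.4],[0.45,-0.262,0.095,-0.076,0.4],[0.45,-0.262,0.095,-0.076,0.4],[0.45,-0.262,0.095,-0.076,0.4],[0.45,-0.262,0.095,-0.076,0.4],[0.45,-0.262,0.095,-0.076,0.4],[0.45,-0.262,0.095,-0.076,0.4]]}}

```text
time: 47.45
tool_pos: [472.3, 107.8, 102.6]
tool_rot: [0.0, 0.664, 0.748, 0.0]
wrist_force: [0.7, -0.6, -0.6]
gripper_width: 51.2
grip_force: 25.0
```

Run:
```python
from h import *
held(); print(go([472.8,107.9,62.9],6.7))
```

```text
held x-range -24.1 27.1 top-TCP 5.0
held x-range -24.3 27.2 top-TCP 4.9
held x-range -24.1 27.3 top-TCP 5.0
tool [472.1863505  107.84530597 102.49791763] 6.758130134248311 width 51.48125329719223
[-0.      0.0015  0.099   0.0003]
```

{"api": "send_rows", "payload": {"commands": [[0,0.001,0.05,0,0.4],[0,0.001,0.085,0,0.4],[0,0.001,0.098,0,0.4],[0,0.001,0.098,0,0.4],[0,0.001,0.098,0,0.4],[0,0.001,0.098,0,0.4],[0,0.001,0.098,0,0.4]]}}

```text
time: 48.38
tool_pos: [472.6, 107.9, 63.2]
tool_rot: [0.0, 0.664, 0.748, 0.0]
wrist_force: [-0.2, 0.4, -0.7]
gripper_width: 51.8
grip_force: 25.0
```

{"api": "send_rows", "payload": {"commands": [[0,0,0,0,0.76],[0,0,0,0,0.76],[0,0,0,0,0.76],[0,0,0,0,0.76],[0,0,-0.15,0,0.76],[0,0,-0.22,0,0.76],[-0.2,0,-0.22,0,0.76],[-0.325,0,-0.22,0,0.76],[-0.325,0,-0.22,0,0.76],[-0.325,0,-0.22,0,0.76],[-0.325,0,-0.22,0,0.76]], "grip_force": 15}}

```text
time: 49.75
tool_pos: [487.7, -20.1, 151.0]
tool_rot: [-0.0, 0.664, 0.748, 0.0]
wrist_force: [-0.3, 0.7, -0.3]
gripper_width: 71.5
grip_force: 0.0
```

Run:
```python
from h import *
look(); print(go([673,-70,120],36.5)); print(go([673,-70,120],-53.5))
```

```text
tool (array([487.75386683, -20.08457836, 151.05993389]), np.float64(6.844055559128239))
black (array([475.5,  82. ]), array([56.4,  4.3]), 8.5) 155
pad z (array([475.8,  82.9]), array([59.4,  7.8]), 8.5) 303
stack top (array([472. , 108.5]), array([52.1, 52.3]), 6.9) 67.8 5439
dish? (array([672.3, -69. ]), array([52.1, 53.2]), 36.4) 13.6 2205
dish? (array([ 561.1, -230.3]), array([51.3, 34.4]), 7.8) 7.8 740
[-0.1791  0.4449  0.0776 -0.1648]
[-0.1791  0.4449  0.0776  0.3352]
```

{"api": "send_rows", "payload": {"commands": [[-0.179,0.445,0,0.335,0.74],[-0.179,0.445,0,0.335,0.74],[-0.179,0.445,0.078,0.335,0.74],[-0.179,0.445,0.15,0.335,0.74],[-0.179,0.445,0.228,0.335,0.74],[-0.179,0.445,0.228,0.335,0.74],[-0.179,0.445,0.228,0.335,0.74],[-0.179,0.445,0.228,0.335,0.74],[-0.179,0.445,0.228,0.335,0.74],[-0.179,0.445,0.228,0.335,0.74]]}}

```text
time: 51.05
tool_pos: [673.1, -71.3, 60.1]
tool_rot: [0.0, 0.95, 0.313, 0.0]
wrist_force: [-0.6, 0.7, 0.1]
gripper_width: 69.6
grip_force: 0.0
```

Run:
```python
from h import *
print(pose()); print(go([672.9,-69.8,8],-53.5))
```

```text
(array([673.07016658, -71.34891858,  60.10903135]), np.float64(-53.49965842822439))
[ 0.002  -0.0034  0.1303  0.    ]
```

{"api": "send_rows", "payload": {"commands": [[0.002,-0.003,0.1,0,0.74],[0.002,-0.003,0.129,0,0.74],[0.002,-0.003,0.129,0,0.74],[0.002,-0.003,0.129,0,0.4],[0.002,-0.003,0.129,0,0.4],[0.002,-0.003,0.129,0,0.4],[0.002,-0.003,0.129,0,0.4],[0.002,-0.003,0.129,0,0.4],[0.002,-0.003,0.129,0,0.74],[0.002,-0.003,0.129,0,0.74],[0.002,-0.003,0.129,0,0.74],[0.002,-0.003,0.129,0,0.74]]}}

```text
time: 52.55
tool_pos: [672.8, -70.0, 8.1]
tool_rot: [-0.0, 0.95, 0.313, -0.0]
wrist_force: [-0.0, 0.0, -0.2]
gripper_width: 70.1
grip_force: 0.0
```

{"api": "send_rows", "payload": {"commands": [[0,0,-0.08,0,0.74],[0,0,-0.08,-0.5,0.74],[0,0,-0.08,-0.5,0.74],[0,0,-0.08,-0.5,0.74],[0,0,-0.08,-0.5,0.74],[0,0,-0.08,-0.5,0.74],[0,0,-0.08,-0.5,0.74],[0,0,-0.08,-0.5,0.74],[0,0,-0.08,-0.5,0.74],[0,0,-0.08,-0.5,0.74],[0,0,-0.08,-0.5,0.74],[0,0,-0.08,-0.5,0.74]]}}

```text
time: 54.05
tool_pos: [672.9, -69.9, 40.2]
tool_rot: [-0.0, 0.451, 0.892, 0.0]
wrist_force: [-0.3, -0.0, -0.6]
gripper_width: 69.1
grip_force: 0.0
```

{"api": "send_rows", "payload": {"commands": [[0,0,0.08,0,0.74],[0,0,0.08,0,0.74],[0,0,0.08,0,0.74],[0,0,0.08,0,0.4],[0,0,0.08,0,0.4],[0,0,0.08,0,0.4],[0,0,0.08,0,0.4],[0,0,0.08,0,0.4],[0,0,0.08,0,0.4],[0,0,0.0,0,0.4],[0,0,-0.15,0,0.4],[0,0,-0.28,0,0.4]], "grip_force": 25}}

```text
time: 55.55
tool_pos: [672.8, -70.0, 154.2]
tool_rot: [0.0, 0.45, 0.893, 0.0]
wrist_force: [-0.3, 0.5, 0.4]
gripper_width: 51.4
grip_force: 25.0
```

Run:
```python
from h import *
print(bot.sense()["gripper_width"],pose())
```

```text
51.423286956877604 (array([672.7925241 , -69.95929313, 154.22707083]), np.float64(36.44921067600997))
```

{"api": "send_rows", "payload": {"commands": [[0.655,-0.139,0,0.165,0.4],[0.655,-0.139,0,0.165,0.4],[0.655,-0.139,0,0.165,0.4],[0.655,-0.139,0,0.165,0.4],[0.655,-0.139,0,0.165,0.4],[0.655,-0.139,0,0.165,0.4],[0.655,-0.139,0.088,0.165,0.4],[0.655,-0.139,0.088,0.165,0.4],[0.655,-0.139,0.088,0.165,0.4],[0.655,-0.139,0.088,0.165,0.4],[0.655,-0.139,0.088,0.165,0.4],[0.655,-0.139,0.088,0.165,0.4]]}}

```text
time: 57.05
tool_pos: [472.7, 107.7, 117.4]
tool_rot: [0.0, 0.664, 0.748, 0.0]
wrist_force: [0.4, 0.1, -1.4]
gripper_width: 51.7
grip_force: 25.0
```

Run:
```python
from h import *
held(); print(go([472.8,107.9,76.7],6.7))
```

```text
held x-range -24.6 26.5 top-TCP 4.7
held x-range -24.3 27.0 top-TCP 4.8
held x-range -24.3 27.1 top-TCP 4.8
tool [472.62319302 107.755919   117.31950948] 6.75715903494721 width 51.417588282114295
[0.0003 0.0005 0.1015 0.0003]
```

{"api": "send_rows", "payload": {"commands": [[0,0,0.05,0,0.4],[0,0,0.085,0,0.4],[0,0,0.1,0,0.4],[0,0,0.1,0,0.4],[0,0,0.1,0,0.4],[0,0,0.1,0,0.4],[0,0,0.1,0,0.4]]}}

```text
time: 57.98
tool_pos: [472.6, 107.7, 77.2]
tool_rot: [0.0, 0.664, 0.748, 0.0]
wrist_force: [0.7, -0.6, -0.6]
gripper_width: 51.7
grip_force: 25.0
```

{"api": "send_rows", "payload": {"commands": [[0,0,0,0,0.76],[0,0,0,0,0.76],[0,0,0,0,0.76],[0,0,0,0,0.76],[0,0,-0.15,0,0.76],[0,0,-0.22,0,0.76],[-0.2,0,-0.22,0,0.76],[-0.325,0,-0.22,0,0.76],[-0.325,0,-0.22,0,0.76],[-0.325,0,-0.22,0,0.76],[-0.325,0,-0.22,0,0.76]], "grip_force": 15}}

```text
time: 59.35
tool_pos: [487.7, -20.3, 165.0]
tool_rot: [-0.0, 0.664, 0.748, -0.0]
wrist_force: [0.1, 0.7, -1.1]
gripper_width: 71.4
grip_force: 0.0
```

Run:
```python
from h import *
s,P=look(); save("w8",s)
for c in ("scene","side"):
    s=bot.snapshot(c); save(c+"9",s); P=pts(s)
    for d in bot.recognise(c,"dish1"):
        u,v,w,h=d["bbox"]; print(c,round(d["score"],2),np.round(d["bbox"]),np.round(P[int(v),int(u)]))
```

```text
tool (array([487.74788668, -20.22620449, 165.04087404]), np.float64(6.845362278905277))
black (array([475.1,  81.8]), array([56.1,  2.9]), 6.9) 147
pad z (array([475.5,  82.8]), array([59.1,  7.3]), 5.9) 293
stack top (array([472. , 108.4]), array([52.1, 52.1]), 6.9) 81.8 5506
dish? (array([ 560.6, -230.6]), array([51.2, 33.9]), 7.7) 7.9 485
scene 0.62 [333. 204.  20.   3.] [498. 108.  51.]
scene 0.6 [330. 191.  24.  20.] [476. 102.  82.]
scene 0.58 [332. 201.  18.   7.] [498. 102.  64.]
side 0.68 [245. 220.  25.  15.] [462.  84.  38.]
side 0.55 [247. 213.  28.  12.] [469.  83.  59.]
side 0.5 [238. 198.  18.  23.] [463. 119.  81.]
```

View pics/w8.png

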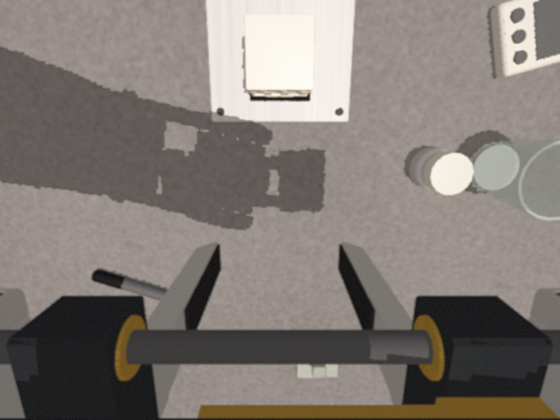

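View pics/scene9.png

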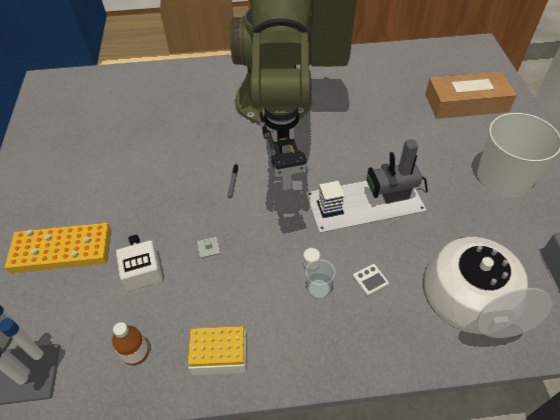

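The wrist and scene pictures show all five dishes in one square pile on the pad (wrist cols 245–314) and none left on the bench. Now I look at the grip and trigger from above.

Run:
```python
from h import *
print(go([463,190,235],6.7))
```

```text
[ 0.5305  0.001  -0.1748  0.0006]
```

{"api": "send_rows", "payload": {"commands": [[0,0,-0.175,0,1],[0,0,-0.175,0,1],[0.2,0,-0.175,0,1],[0.53,0,-0.175,0,1],[0.53,0,-0.175,0,1],[0.53,0,-0.175,0,1],[0.53,0,-0.175,0,1],[0.53,0,-0.175,0,1],[0.53,0,-0.175,0,1]]}}

```text
time: 60.72
tool_pos: [463.1, 188.2, 235.0]
tool_rot: [0.0, 0.665, 0.747, -0.0]
wrist_force: [-0.3, 0.4, -0.9]
gripper_width: 93.7
grip_force: 0.0
```

Run:
```python
from h import *
print(pose())
s=bot.snapshot("wrist"); save("w10",s); P=pts(s); im=s["pixels"].astype(int); x,y,z=P[...,0],P[...,1],P[...,2]
m=(abs(x-455)<80)&(y>200)&(y<380)
for Q in comps(P,m&(z>196)&(z<208),30): print("griptop",rect(Q),np.median(Q[:,2]),len(Q))
for Q in comps(P,m&(z>110)&(z<196),30): print("mid",rect(Q),Q.min(0),Q.max(0),len(Q))
for Q in comps(P,m&(z>170)&(z<182),30): print("trigtop",rect(Q),np.median(Q[:,2]),len(Q))
```

```text
(array([463.10406865, 188.22718185, 234.95747332]), np.float64(6.6754003711015315))
griptop (array([449.4, 303.2]), array([30. , 27.4]), 6.3) 202.13621062785643 2226
mid (array([451.1, 290.4]), array([26.1,  1.9]), 7.0) [438.0186601  288.52366565 110.11750126] [463.91901851 292.96962268 195.892925  ] 348
mid (array([454.2, 263.9]), array([25.4, 19. ]), 6.6) [440.62110683 253.62835241 112.80921787] [467.06915941 274.7881983  176.92776239] 717
trigtop (array([450.8, 290.3]), array([25.3,  1.7]), 6.8) 176.41010823845656 69
trigtop (array([454.7, 258.8]), array([19.2,  8.7]), 6.6) 174.45383703661582 331
```

View pics/w10.png

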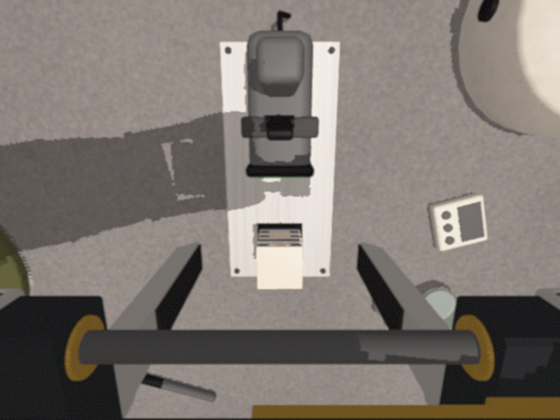

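The picture shows the scanner with the grip top at (280,60), the trigger at (280,127) and the pile at (280,260). The grip comes out at (450.0, 302.3), which agrees with the pad axis.

Run:
```python
from h import *
print(go([451.3,291.4,235],96.7))
```

```text
[ 0.2595  0.0007  0.     -0.5001]
```

{"api": "send_rows", "payload": {"commands": [[0.1,0,0,-0.5,1],[0.259,0,0,-0.5,1],[0.259,0,0,-0.5,1],[0.259,0,0,-0.5,1],[0.259,0,0,-0.5,1],[0.259,0,0,-0.5,1],[0.259,0,0,-0.5,1],[0.259,0,0,-0.5,1],[0.259,0,0,-0.5,1],[0.259,0,0,-0.5,1],[0.259,0,0,-0.5,1],[0.259,0,0,-0.5,1]]}}

```text
time: 62.28
tool_pos: [450.8, 291.9, 235.0]
tool_rot: [0.0, -0.058, 0.998, -0.0]
wrist_force: [0.8, -0.0, -0.0]
gripper_width: 93.9
grip_force: 0.0
```

Run:
```python
from h import *
print(pose()); print(go([451.3,291.4,146],96.7))
s=bot.snapshot("wrist"); P=pts(s); x,y,z=P[...,0],P[...,1],P[...,2]
m=(abs(x-455)<80)&(y>200)&(y<380)
for Q in comps(P,m&(z>196)&(z<208),30): print("griptop",rect(Q),np.median(Q[:,2]),len(Q))
for Q in comps(P,m&(z>165)&(z<182),30): print("trigtop",rect(Q),np.median(Q[:,2]),len(Q))
```

```text
(array([450.75124006, 291.93051287, 235.04040023]), np.float64(96.68391059153087))
[-1.200e-03 -1.500e-03  2.226e-01 -1.000e-04]
griptop (array([448.5, 303.8]), array([29. , 27.6]), 6.6) 202.07794833582037 1465
trigtop (array([435.7, 303.8]), array([ 8.7, 28.9]), 0.7) 172.01096641431073 238
trigtop (array([454.2, 259.9]), array([20.4,  9.6]), 5.1) 174.15426657591848 320
```

{"api": "send_rows", "payload": {"commands": [[0,0.001,0.1,0,1],[0,0.001,0.18,0,1],[0,0.001,0.222,0,1],[0,0.001,0.222,0,1],[0,0.001,0.222,0,1],[0,0.001,0.222,0,0.72]], "grip_force": 25}}

```text
time: 63.08
tool_pos: [451.0, 292.7, 147.3]
tool_rot: [0.001, -0.059, 0.998, 0.0]
wrist_force: [-0.5, 0.0, 0.1]
gripper_width: 87.1
grip_force: 0.0
```

{"api": "send_rows", "payload": {"commands": [[0,0,0,0,0.4],[0,0,0,0,0.4],[0,0,0,0,0.4],[0,0,0,0,0.4],[0,0,0,0,0.4],[0,0,0,0,0.4],[0,0,0,0,0.4],[0,0,0,0,0.4]]}}

```text
time: 64.08
tool_pos: [450.9, 292.3, 146.6]
tool_rot: [0.0, -0.059, 0.998, -0.0]
wrist_force: [0.3, -2.7, 3.8]
gripper_width: 48.5
grip_force: 25.5
```

Run:
```python
from h import *
s=bot.sense(); print(pose(),s["gripper_width"],s["grip_force"],s["wrist_force"])
```

```text
(array([450.89060803, 292.29389641, 146.64475561]), np.float64(96.75668487734964)) 48.482084407782814 25.5452885851264 [ 0.25736796 -2.69784234  3.7896774 ]
```

{"api": "send_rows", "payload": {"commands": [[0,0,0,0,0.4],[0,0,0,0,0.4],[0,0,0,0,0.4],[0,0,0,0,0.4],[0,0,0,0,0.4],[0,0,0,0,0.4]], "grip_force": 35}}

```text
time: 64.82
tool_pos: [450.9, 292.4, 146.6]
tool_rot: [0.0, -0.059, 0.998, -0.0]
wrist_force: [1.3, -1.8, 4.0]
gripper_width: 48.1
grip_force: 35.5
```

Run:
```python
from h import *
s=bot.sense(); print(pose(),s["gripper_width"],s["grip_force"],s["wrist_force"])
```

```text
(array([450.87177244, 292.42806159, 146.61560399]), np.float64(96.76512222362815)) 48.12907158342 35.54933720268309 [ 1.28417565 -1.8142205   3.98869268]
```

{"api": "send_rows", "payload": {"commands": [[0,0,0,0,1],[0,0,0,0,1],[0,0,0,0,1],[0,0,0,0,1],[0,0,0,0,1],[0,0,0,0,1],[0,0,-0.1,0,1],[0,0,-0.25,0,1],[0,0,-0.25,0,1],[0,0,-0.25,0,1],[0,0,-0.25,0,1]], "grip_force": 15}}

```text
time: 66.2
tool_pos: [450.3, 292.3, 244.9]
tool_rot: [-0.001, -0.059, 0.998, -0.0]
wrist_force: [1.5, -0.3, 0.7]
gripper_width: 94.1
grip_force: 0.0
```

Run:
```python
from h import *
print(pose())
s=bot.snapshot("wrist"); P=pts(s); x,y,z=P[...,0],P[...,1],P[...,2]
m=(abs(x-455)<80)&(y>200)&(y<380)
for Q in comps(P,m&(z>165)&(z<182),30): print("trigtop",rect(Q),np.median(Q[:,2]),len(Q))
print(go([488,-20,236],10)); print(go([561,-223.5,236],8,(np.array([488.,-20,236]),10.)))
for c in ("scene","side"):
    s=bot.snapshot(c); P=pts(s); x,y,z=P[...,0],P[...,1],P[...,2]
    for Q in comps(P,(abs(x-560)<90)&(abs(y+223)<90)&(z>5)&(z<40)): print("cover",rect(Q),len(Q))
    for Q in comps(P,(abs(x-472)<60)&(abs(y-107)<60)&(z>76)&(z<90)): print("pile",rect(Q),len(Q))
```

```text
(array([450.27186949, 292.28682991, 244.91509224]), np.float64(96.75343197157295))
trigtop (array([436.4, 303.5]), array([10.2, 29.2]), 1.3) 171.53748498843143 209
trigtop (array([453.8, 259.6]), array([19.2, 10.4]), 6.3) 174.07791806918382 300
[-0.0017 -0.7864  0.0227  0.482 ]
[-0.5327  0.0914 -0.      0.0111]
cover (array([ 562.1, -224.9]), array([55.3, 51.9]), 8.3) 295
pile (array([474.3, 105.3]), array([55.3, 52.2]), 6.4) 326
cover (array([ 560.4, -222.3]), array([53.9, 54. ]), 8.8) 551
pile (array([473.5, 107.2]), array([52.2, 55.4]), 6.1) 353
```

{"api": "send_rows", "payload": {"commands": [[0,-0.786,0.02,0.482,1],[0,-0.786,0.02,0.482,1],[0,-0.786,0.02,0.482,1],[0,-0.786,0.02,0.482,1],[0,-0.786,0.02,0.482,1],[0,-0.786,0.02,0.482,1],[0,-0.786,0.02,0.482,1],[0,-0.786,0.02,0.482,1],[0,-0.786,0.02,0.482,0.6],[0,-0.786,0.02,0.482,0.6]]}}

```text
time: 67.6
tool_pos: [487.6, -19.7, 238.1]
tool_rot: [-0.0, 0.641, 0.767, -0.0]
wrist_force: [-1.6, -1.4, -0.4]
gripper_width: 77.3
grip_force: 0.0
```

Run:
```python
from h import *
print(pose()); print(go([576,-330,170],8.2))
```

```text
(array([487.56285906, -19.72016414, 238.07910057]), np.float64(10.217673249394448))
[-0.8026  0.08    0.1702  0.0112]
```

{"api": "send_rows", "payload": {"commands": [[-0.803,0.08,0.17,0.011,0.6],[-0.803,0.08,0.17,0.011,0.6],[-0.803,0.08,0.17,0.011,0.6],[-0.803,0.08,0.17,0.011,0.6],[-0.803,0.08,0.17,0.011,0.6],[-0.803,0.08,0.17,0.011,0.6],[-0.803,0.08,0.17,0.011,0.6],[-0.803,0.08,0.17,0.011,0.6],[-0.803,0.08,0.17,0.011,0.6],[-0.803,0.08,0.17,0.011,0.6]]}}

```text
time: 68.85
tool_pos: [575.0, -329.9, 170.8]
tool_rot: [0.0, 0.656, 0.755, 0.0]
wrist_force: [-0.4, 0.5, -0.9]
gripper_width: 56.3
grip_force: 0.0
```

Run:
```python
from h import *
print(pose())
s=bot.snapshot("wrist"); save("w11",s); P=pts(s); x,y,z=P[...,0],P[...,1],P[...,2]
m=(abs(x-560)<70)&(abs(y+223)<70)
for Q in comps(P,m&(z>5)&(z<40)): print("cover",rect(Q),len(Q))
for Q in comps(P,m&(z>24)&(z<40),20): print("knob",rect(Q),np.median(Q[:,2]),len(Q))
print(go([560.8,-224,60],8.2))
```

```text
(array([ 575.0212069 , -329.91437349,  170.81730135]), np.float64(8.075063995815487))
cover (array([ 559.4, -221.8]), array([52. , 51.3]), 8.1) 2818
knob (array([ 559.8, -221.7]), array([15.2, 15.5]), 7.7) 27.619083907357034 287
[ 0.2674  0.002   0.2768 -0.0008]
```

View pics/w11.png

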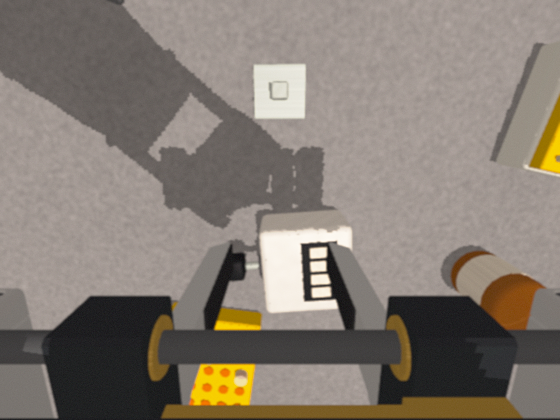

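The wrist picture shows the cover at (280,91), square to the tool, with its knob at its centre.

Run:
```python
from h import *
print(go([560.3,-222.9,60],-82)); print(go([560.3,-222.9,12.5],-82))
```

```text
[0.2703 0.0012 0.2768 0.5004]
[0.2703 0.0012 0.3955 0.5004]
```

{"api": "send_rows", "payload": {"commands": [[0.27,0.001,0.05,0.5,0.5],[0.27,0.001,0.15,0.5,0.5],[0.27,0.001,0.277,0.5,0.5],[0.27,0.001,0.277,0.5,0.5],[0.27,0.001,0.277,0.5,0.5],[0.27,0.001,0.277,0.5,0.5],[0.27,0.001,0.277,0.5,0.5],[0.27,0.001,0.277,0.5,0.5],[0.27,0.001,0.277,0.5,0.5],[0.27,0.001,0.277,0.5,0.5],[0.27,0.001,0.277,0.5,0.5]]}}

```text
time: 70.28
tool_pos: [560.2, -223.5, 59.5]
tool_rot: [0.0, 0.997, 0.071, 0.0]
wrist_force: [-0.3, 0.8, 0.5]
gripper_width: 46.9
grip_force: 0.0
```

Run:
```python
from h import *
print(pose()); print(go([560.3,-222.9,12.5],-82))
```

```text
(array([ 560.21524149, -223.47960039,   59.54003131]), np.float64(-81.87941483175987))
[ 0.0004 -0.0014  0.1176  0.0007]
```

{"api": "send_rows", "payload": {"commands": [[0,-0.001,0.09,0,0.5],[0,-0.001,0.117,0,0.5],[0,-0.001,0.117,0,0.5],[0,-0.001,0.117,0,0.1],[0,-0.001,0.117,0,0.1],[0,-0.001,0.117,0,0.1],[0,-0.001,0.117,0,0.1],[0,-0.001,0.117,0,0.1],[0,-0.001,0.117,0,0.1]]}}

```text
time: 71.4
tool_pos: [560.3, -223.2, 13.0]
tool_rot: [0.0, 0.998, 0.07, 0.0]
wrist_force: [-2.0, 0.2, 5.9]
gripper_width: 16.1
grip_force: 15.0
```

{"api": "send_rows", "payload": {"commands": [[0,0,0,0,0.5],[0,0,0,0,0.5],[0,0,0,0,0.5],[0,0,-0.07,0,0.5],[0,0,-0.07,-0.5,0.5],[0,0,-0.07,-0.5,0.5],[0,0,-0.07,-0.5,0.5],[0,0,-0.07,-0.5,0.5],[0,0,-0.07,-0.5,0.5],[0,0,-0.07,-0.5,0.5],[0,0,-0.07,-0.5,0.5],[0,0,-0.07,-0.5,0.5]]}}

```text
time: 72.9
tool_pos: [560.1, -223.1, 40.5]
tool_rot: [-0.0, 0.68, 0.733, -0.0]
wrist_force: [0.3, 0.3, 1.1]
gripper_width: 46.9
grip_force: 0.0
```

{"api": "send_rows", "payload": {"commands": [[0,0,0,0,0.5],[0,0,0,0,0.5]]}}

```text
time: 73.15
tool_pos: [560.1, -223.1, 40.6]
tool_rot: [-0.0, 0.684, 0.73, -0.0]
wrist_force: [0.1, -1.0, -0.4]
gripper_width: 47.2
grip_force: 0.0
```

Run:
```python
from h import *
print(pose())
```

```text
(array([ 560.13283772, -223.13429334,   40.60381794]), np.float64(3.709594868791634))
```

{"api": "send_rows", "payload": {"commands": [[0,0,0,-0.024,0.5],[0,0,0.05,-0.024,0.5],[0,0,0.07,-0.024,0.5],[0,0,0.07,-0.024,0.5],[0,0,0.07,-0.024,0.1],[0,0,0.07,-0.024,0.1],[0,0,0.07,-0.024,0.1],[0,0,0.07,-0.024,0.1],[0,0,0.07,-0.024,0.1],[0,0,0.07,-0.024,0.1],[0,0,0.07,-0.024,0.1]], "grip_force": 40}}

```text
time: 74.53
tool_pos: [560.3, -223.2, 12.9]
tool_rot: [0.0, 0.654, 0.756, 0.0]
wrist_force: [-0.8, 0.7, 4.6]
gripper_width: 15.6
grip_force: 40.0
```

{"api": "send_rows", "payload": {"commands": [[0,0,-0.08,0,0.1],[0,0,-0.23,0,0.1],[0,0,-0.34,0,0.1],[0,0,-0.34,0,0.1],[0,0,-0.34,0,0.1],[0,0,-0.34,0,0.1]]}}

```text
time: 75.28
tool_pos: [559.5, -222.9, 146.8]
tool_rot: [-0.001, 0.654, 0.756, -0.0]
wrist_force: [0.4, 0.6, -0.9]
gripper_width: 15.7
grip_force: 40.0
```

Run:
```python
from h import *
s=bot.sense(); print(pose(),s["gripper_width"],s["grip_force"]); print(go([472.7,107.9,148],6.8))
```

```text
(array([ 559.52370338, -222.86495296,  146.79788339]), np.float64(8.275536562055315)) 15.702456463341044 39.99948978424072
[ 0.8495 -0.0958 -0.003   0.0082]
```

{"api": "send_rows", "payload": {"commands": [[0.52,-0.1,-0.003,0.008,0.1],[0.52,-0.1,-0.003,0.008,0.1],[0.52,-0.1,-0.003,0.008,0.1],[0.52,-0.1,-0.003,0.008,0.1],[0.52,-0.1,-0.003,0.008,0.1],[0.52,-0.1,-0.003,0.008,0.1],[0.52,-0.1,-0.003,0.008,0.1]]}}

```text
time: 76.15
tool_pos: [490.8, -24.0, 149.4]
tool_rot: [-0.0, 0.664, 0.748, -0.0]
wrist_force: [-0.2, -0.5, -1.6]
gripper_width: 16.1
grip_force: 40.0
```

Run:
```python
from h import *
look(); s=bot.sense(); print(s["gripper_width"],s["grip_force"])
print(go([472.7,107.9,148],6.8)) 
s=bot.snapshot("wrist"); P=pts(s); x,y,z=P[...,0],P[...,1],P[...,2]; p,t=pose()
for Q in comps(P,(abs(x-p[0])<50)&(abs(y-p[1])<50)&(z>p[2]-9)&(z<p[2]-2),100): print("held plate",rect(Q),np.median(Q[:,2])-p[2],len(Q))
```

```text
tool (array([490.76559266, -23.91980835, 149.52634126]), np.float64(6.765491350200999))
black (array([474.8,  82.7]), array([56.8,  4.5]), 6.9) 161
pad z (array([475.2,  83.3]), array([59.7,  8.7]), 6.8) 336
stack top (array([472. , 108.4]), array([52.2, 52. ]), 7.0) 81.8 6365
15.491992854621182 39.99948263168335
[ 3.326e-01 -6.000e-03  3.800e-03 -2.000e-04]
held plate (array([489.1, -14.5]), array([52., 36.]), 6.7) -5.215474889884888 2966
held plate (array([492.6, -44.2]), array([18.6,  9.2]), 7.4) -5.257641465268335 342
```

{"api": "send_rows", "payload": {"commands": [[0.333,-0.006,0,0,0.1],[0.333,-0.006,0,0,0.1],[0.333,-0.006,0,0,0.1],[0.333,-0.006,0.07,0,0.1],[0.333,-0.006,0.07,0,0.1],[0.333,-0.006,0.07,0,0.1],[0.333,-0.006,0.07,0,0.1],[0.333,-0.006,0.07,0,0.1]]}}

```text
time: 77.25
tool_pos: [472.7, 108.7, 122.4]
tool_rot: [0.0, 0.664, 0.748, 0.0]
wrist_force: [0.1, -0.8, -1.4]
gripper_width: 15.4
grip_force: 40.0
```

Run:
```python
from h import *
print(pose(),bot.sense()["gripper_width"]); print(go([472.7,107.8,95.3],6.8))
```

```text
(array([472.66496522, 108.7253797 , 122.40369248]), np.float64(6.81785499938985)) 15.445704591870845
[-0.0023 -0.0002  0.0678  0.0001]
```

{"api": "send_rows", "payload": {"commands": [[-0.001,0,0.04,0,0.1],[-0.001,0,0.058,0,0.1],[-0.001,0,0.066,0,0.1],[-0.001,0,0.066,0,0.1],[-0.001,0,0.066,0,0.1],[-0.001,0,0.066,0,0.1]]}}

```text
time: 78.0
tool_pos: [472.4, 108.5, 95.5]
tool_rot: [0.0, 0.664, 0.748, 0.0]
wrist_force: [0.5, -0.1, -1.4]
gripper_width: 15.9
grip_force: 40.0
```

Run:
```python
from h import *
print(pose(),bot.sense()["wrist_force"]); print(go([472.7,107.8,95.3],6.8))
```

```text
(array([472.44685715, 108.51411285,  95.47232108]), np.float64(6.837782416553493)) [ 0.49134778 -0.14141786 -1.37338092]
[-0.0018  0.0004  0.0004  0.0002]
```

{"api": "send_rows", "payload": {"commands": [[-0.0015,0,0,0,0.1],[-0.0015,0,0.001,0,0.1],[-0.0015,0,0.001,0,0.1],[-0.0015,0,0.001,0,0.5],[-0.0015,0,0.001,0,0.5],[-0.0015,0,0.001,0,0.5],[-0.0015,0,0.001,0,0.5],[-0.0015,0,-0.1,0,0.5],[-0.0015,0,-0.18,0,0.5],[-0.25,0,-0.18,0,0.5],[-0.34,0,-0.18,0,0.5],[-0.34,0,-0.18,0,0.5]]}}

```text
time: 79.5
tool_pos: [488.7, -29.3, 167.5]
tool_rot: [0.0, 0.665, 0.747, -0.0]
wrist_force: [0.2, -0.1, 0.0]
gripper_width: 46.9
grip_force: 0.0
```

Run:
```python
from h import *
s=bot.snapshot("wrist"); save("w12",s); P=pts(s); x,y,z=P[...,0],P[...,1],P[...,2]; print(pose())
for Q in comps(P,(abs(x-472)<60)&(abs(y-108)<60)&(z>85)&(z<125),100): print("cover",rect(Q),np.median(Q[:,2]),len(Q))
for Q in comps(P,(abs(x-472)<60)&(abs(y-108)<60)&(z>106)&(z<125),20): print("knob",rect(Q),np.median(Q[:,2]),len(Q))
s=bot.snapshot("side"); i=cv2.cvtColor(s["pixels"],cv2.COLOR_RGB2BGR); cv2.imwrite("pics/side12.png",cv2.resize(i[110:290,150:390],(800,600)))
```

```text
(array([488.72346175, -28.6969896 , 167.38730616]), np.float64(6.671519720467389))
cover (array([472. , 107.6]), array([52. , 49.7]), 6.8) 89.96423821075918 5443
knob (array([472.1, 108.9]), array([15.5, 16.3]), 5.8) 109.57010670662709 646
```

View pics/w12.png

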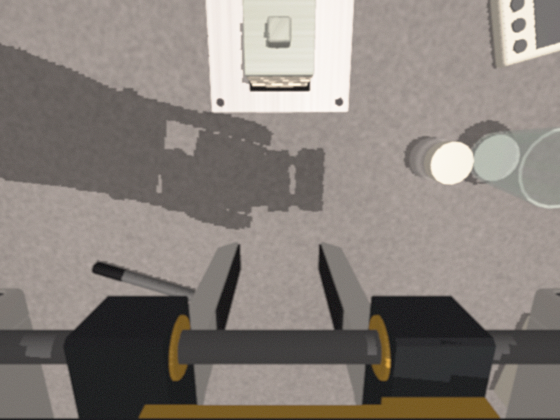

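View pics/side12.png

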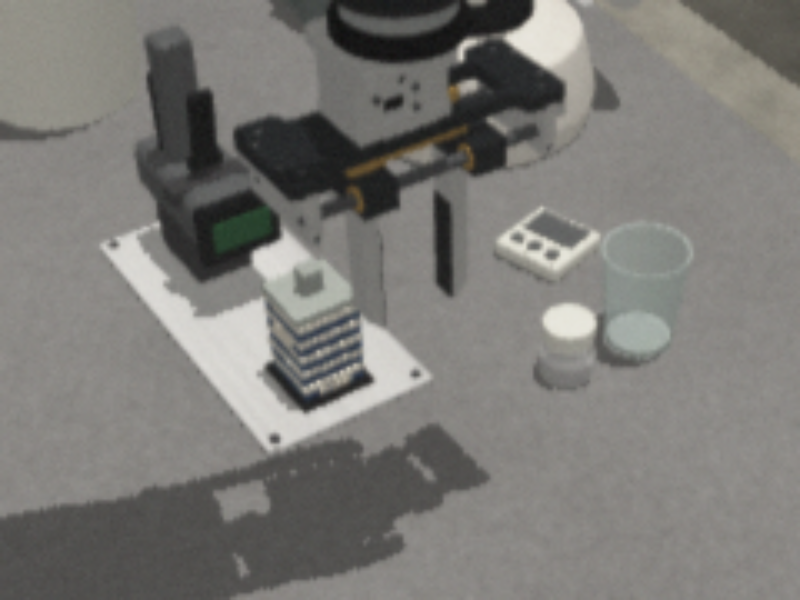

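Both pictures show five dishes in a straight pile with the cover square on top (wrist (280,30), side (315,300)). The gripper is clear of everything, so I hand in.

```bash
python3 -c "
from plant import bot; print(bot.finish_job())"
```

```text
the job is handed in; nothing more can be done
None
```

The job is handed in at about 80 s of the 210 s limit: counter zeroed, all five dishes piled square on the pad, trigger squeezed and released, and then the cover set on top. The first knob pull ended with the knob slipping out of the fingers, so I repeated it in full to the stop and let it spring home.

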